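# Change the spacers on the press depth-stop post

## Robot

A 6-joint arm with a two-finger parallel gripper is mounted at the origin on a cart in front of the work surface, level with it; the furniture and walls round the work are solid. World frame = base frame: x ahead of the robot, y to its left, z up, the work surface at z = 0. Lengths are in mm, angles in rad, forces in N, time in s.
With the tool pointing down it reaches from about 400 to 925 mm from the base axis. Payload 12.5 kg.
Tool frame: the origin (TCP) lies on the mounting face of the last link; the fingertips stand 190 mm ahead of it and the grasp point (between the pads) lies 171 mm ahead of it (env.grasp_offset is the distance from the TCP to the grasp point, in mm); z points along the fingers, y is the direction in which the jaws open and shut (so a half turn about z gives the same grasp; the last joint's range is limited). The gripper opens to 95 mm and grips with 3 to 60 N. Pads are 20 mm wide; open, the fingers measure 119 mm over their backs; the gripper's body (75 mm by 180 mm) begins 59 mm behind the grasp point.
Start: joints at [-1.292, 0.491, 1.559, -0, 1.092, -0.106], TCP at [234.628, -579.288, 404.761] pointing down, gripper open.
Joint ranges: [-3.1, 3.1], [-0.84, 2.19], [0.05, 2.79], [-1.13, 4.28], [0.06, 2.93], [-2.69, 2.69]. Speed limits (rad/s): [2.22, 2.22, 2.79, 3.14, 3.14, 3.14].

## Interface

Orientations are given as [roll, pitch, yaw] about the fixed x, y, z axes, in that order (R = Rz(yaw) Ry(pitch) Rx(roll)).
In Python, from cell import env, viewer gives the robot as it stands.
- The arm moves only by the tool play_rows, never from a script. Its argument "increments" is a list of rows, each an object of numbers: "dx", "dy", "dz": the shift along the tool's x, y, z in mm; "rx", "ry", "rz": the turn, a rotation vector about the tool's x, y, z in units of 6 degrees (1.0 is 6 degrees). A call has 1 to 8 rows; each row is the pose to reach, as a shift and turn from the pose measured when the call began, along the tool's axes at that moment; what a row does not reach only later rows make up. A row lasts 1/12 s, in which the tool goes at most 41.7 mm and 7.16 degrees, less where a joint would pass 70% of its speed; a pose out of reach is approached as far as the arm can. A call with a gripper value outside its range is refused whole. "fingers" is the opening, from 0 (shut) to 1 (fully open), set as the call begins (left out, the last holds). The fingers move at their own pace and stop on an object; the grip force is fixed at half the most. Time passes only in rows, so rows that repeat a pose let the fingers close. It gives the time, the measured TCP pose, the force and the opening at its end, in the units of the state.
- env.state(): the state, without advancing time (a new reading comes with each control period).
- viewer.read_camera(name): name is "side" or "top" or "wrist"; returns a dict with "image" (420x560x3 uint8, red, green, blue), "fx", "fy", "cx", "cy" (pixels), "rvec" (rotation vector, rad) and "tvec" (3), from world to camera coordinates, as OpenCV has them. Camera axes: x right, y down, z forward; pixel columns grow to the right and rows downward; lengths in mm; the calibration is good to about 2 mm. A picture is of the moment at which its call begins. There is no depth.
- env.job_done(): hands the job in, once; it reports no verdict.
The state is a dict: "t": time; "joints": joint angles; "qvel": joint speeds; "tau": joint torques, N m; "eef_pos": TCP position; "tcp_rot": TCP orientation; "ft_force": force on the tool from outside, world axes, zero at the start; "moment": the same for the moment, N m; "opening": opening from 0.0 (shut) to 1.0 (fully open).
Only numpy, scipy, OpenCV 4.12 (cv2) and the standard library are available. Lean on these libraries where they do the work, as an engineer would, in place of code of your own. Each camera call takes 0.05 s, during which the arm holds its last target.

## Task

Change over the depth-stop post beside the press: push its lock lever right over to release it, then slide the two worn square-headed C-spacers sideways off the post, top one first, and drop them in the grey reject bin, leaving the round spacer below them in place. Next slide every round-headed C-spacer lying on the bench sideways through its gap onto the post, so that they lie flat in one stack, and then put the lever right back to lock it. The square-headed spacer lying on the bench goes in the bin too, at any time; leave the tally counter where it stands.

Things in the scene. Friction and masses are not known exactly. Their poses are not given: they have to be found in the camera images.
- stop_post: Depth-stop post, fixed: round foot 64 mm across and 14 mm high, upright plain steel rod 14 mm across, fixed head 26 mm across from 72 to 82 mm up, so spacers pass onto the rod only sideways, below the head. Origin: on the rod axis at the bench top.
- reject_bin: Reject bin, fixed: grey open box, 150 (own x) x 170 (own y) mm, 55 mm high, walls and floor 4 mm. Origin: centre of its underside.
- kept_spacer_mid (a point): Round-headed steel C-spacer at the bottom of the stack on the post, resting on the foot: 12 mm thick, head 54 mm across, bore 22 mm; an 18 mm wide gap opens the bore to the edge on own +x; a tail 14 mm wide, same thickness, to be gripped across its sides, runs to own -x, 28 to 66 mm from the bore centre. Point: bore axis, half-way up; z up. It is to stay there.
- lock_lever (a joint): Lock lever beside the post: 0 = leaning 0.5 rad from upright towards the robot (world -x), locked; 1.0 = leaning 0.5 rad the other way (+x), released, both against stops. Stays where it is left; moves with a light push on its tip.
- lock_lever_tip (a point): Tip of the lock lever. Centre of its black ball, 26 mm across, 75 mm from the level hinge axis along y, which lies 85 mm to +y of the post and 32 mm above the bench, on a block 70 x 50 mm, its top 35 mm up; a bare 10 mm rod joins them.
- worn_1_mid (a point): Worn square-headed steel C-spacer, at the start resting on the kept one on the post: 8 mm thick, head 50 x 50 mm, bore 22 mm; an 18 mm wide gap opens the bore to the edge on own +x; a tail 14 mm wide, same thickness, to be gripped across its sides, runs to own -x, 28 to 66 mm from the bore centre. Point: bore axis, half-way up; z up.
- worn_2_mid (a point): Worn square-headed steel C-spacer, at the start resting on worn_1, top of the stack on the post: 8 mm thick, head 50 x 50 mm, bore 22 mm; an 18 mm wide gap opens the bore to the edge on own +x; a tail 14 mm wide, same thickness, to be gripped across its sides, runs to own -x, 28 to 66 mm from the bore centre. Point: bore axis, half-way up; z up.
- spacer_1_mid (a point): Round-headed steel C-spacer lying flat on the bench (may be absent): 12 mm thick, head 54 mm across, bore 22 mm; an 18 mm wide gap opens the bore to the edge on own +x; a tail 14 mm wide, same thickness, to be gripped across its sides, runs to own -x, 28 to 66 mm from the bore centre. Point: bore axis, half-way up; z up.
- spacer_2_mid (a point): Round-headed steel C-spacer lying flat on the bench (may be absent): 12 mm thick, head 54 mm across, bore 22 mm; an 18 mm wide gap opens the bore to the edge on own +x; a tail 14 mm wide, same thickness, to be gripped across its sides, runs to own -x, 28 to 66 mm from the bore centre. Point: bore axis, half-way up; z up.
- spacer_3_mid (a point): Round-headed steel C-spacer lying flat on the bench (may be absent): 12 mm thick, head 54 mm across, bore 22 mm; an 18 mm wide gap opens the bore to the edge on own +x; a tail 14 mm wide, same thickness, to be gripped across its sides, runs to own -x, 28 to 66 mm from the bore centre. Point: bore axis, half-way up; z up.
- worn_3_mid (a point): Worn square-headed steel C-spacer lying flat on the bench: 8 mm thick, head 50 x 50 mm, bore 22 mm; an 18 mm wide gap opens the bore to the edge on own +x; a tail 14 mm wide, same thickness, to be gripped across its sides, runs to own -x, 28 to 66 mm from the bore centre. Point: bore axis, half-way up; z up.
- tally_mid (a point): Loose tally counter between the post and the bin, 54 x 50 x 26 mm, a bystander. Point: its centre.

How it is judged:
By the outcome, as a careful person would: the job done as asked, in the order asked, and still so for the second after the job is handed in, with the robot touching nothing.
Of spacer_1, spacer_2, spacer_3 only 2 to 3 are there at a start; the rules pass over those that are not, and their reading is None.
At some moment in a run one of spacer_1, spacer_2, spacer_3, worn_3 may be knocked a few centimetres aside while the robot is not near it.
Once in a run the grip may slacken for a moment while it holds something.
It also fails if it takes over 208 s, if anything falls off the work surface, if the arm or the gripper's body presses on something with over 40 N, if the wrist force passes 120 N, or if a joint passes its speed limit or range.

## Working session

There is one attempt and no reset: what is moved stays moved. The work goes in short steps, Python scripts to look and compute and a tool call to move; the robot and the scene stay as the last step left them, time stands still between calls to the robot, and variables do not carry over. Pictures are saved under pics/ and viewed, and the job is handed in when it is done.

Besides the shell and the picture viewer there is one more tool, called by a JSON object that holds its "method" and its "body". play_rows: Moves the arm, as the interface text tells. Its arguments: {"type":"object","properties":{"increments":{"type":"array","items":{"type":"object","properties":{"dx":{"type":"number"},"dy":{"type":"number"},"dz":{"type":"number"},"rx":{"type":"number"},"ry":{"type":"number"},"rz":{"type":"number"}}}},"fingers":{"type":"number"}},"required":["increments"]}

```bash
ls; mkdir -p pics; python3 - <<'E'
from cell import env, viewer
import cv2
print(env.state())
for n in ["side","top","wrist"]:
    c=viewer.read_camera(n); cv2.imwrite(f"pics/{n}0.png",c["image"][:,:,::-1])
    print(n,{k:c[k] for k in c if k!="image"})
E
```

```text
pics
{'t': 0.0, 'joints': array([-1.29158701e+00,  4.91552366e-01,  1.55948912e+00,  1.38040574e-05,
        1.09171115e+00, -1.05584483e-01]), 'qvel': array([ 7.44724147e-04, -1.09435245e-03,  7.05498944e-04,  1.55622374e-05,
       -8.61322635e-04,  3.22459347e-05]), 'tau': array([-3.41326857e-03, -6.12652016e+01, -2.58184719e+01,  6.91384356e-02,
        4.81949409e-02, -1.41122696e-04]), 'eef_pos': array([ 234.62283153, -579.23892655,  404.15243667]), 'tcp_rot': array([-3.14044042e+00, -1.34422710e-04,  3.84787355e-01]), 'ft_force': array([-0.05893957,  0.42705488,  0.01205459]), 'moment': array([ 0.01087344, -0.00571477,  0.02038961]), 'opening': 1.0047752559235958}
side {'fx': 456.5899257968694, 'fy': 456.5899257968694, 'cx': 278.9568229638802, 'cy': 209.80140524497216, 'rvec': array([ 2.25740727, -0.58078376,  0.22514694]), 'tvec': array([-437.99466557,  340.67073675,  635.31305331])}
top {'fx': 445.3998090660366, 'fy': 445.3998090660366, 'cx': 273.3664245513748, 'cy': 216.36826890483073, 'rvec': array([ 2.12542079, -2.09173276,  0.21513576]), 'tvec': array([133.85937516, 578.52923516, 854.53947358])}
wrist {'fx': 334.4722526676546, 'fy': 334.4722526676546, 'cx': 279.2542033777468, 'cy': 208.91721907100577, 'rvec': array([-2.4064191 ,  1.62293578,  0.22946572]), 'tvec': array([-625.72977235,  -31.31062964,  390.94630419])}
```

View pics/top0.png

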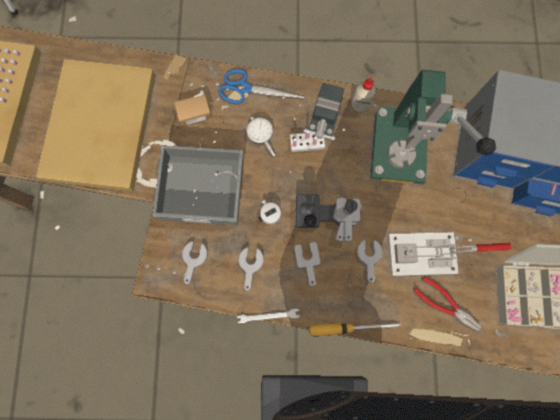

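View pics/side0.png

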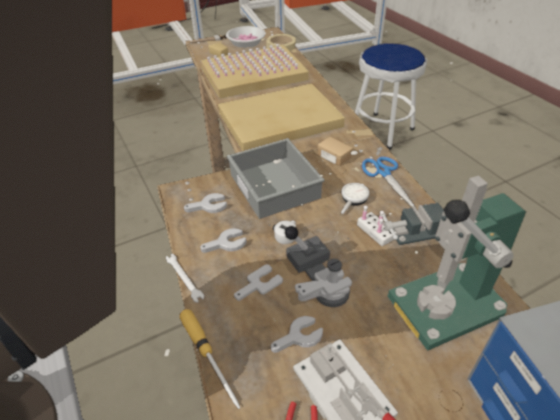

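View pics/wrist0.png

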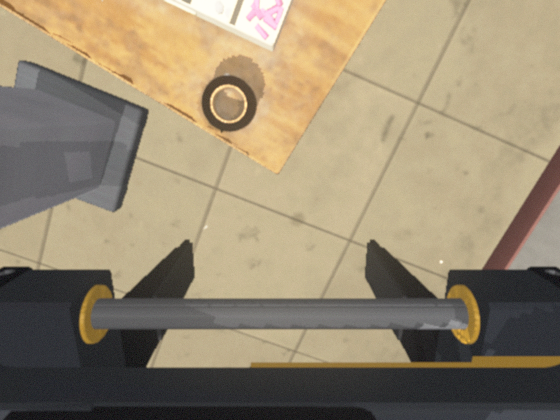

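```bash
cat > h.py <<'E'
from cell import env, viewer
import cv2, numpy as np
def cam(n,save=None):
    c=viewer.read_camera(n); c["bgr"]=c["image"][:,:,::-1].copy()
    if save: cv2.imwrite(f"pics/{save}.png",c["bgr"])
    R,_=cv2.Rodrigues(np.array(c["rvec"])); c["R"]=R; c["t"]=np.array(c["tvec"])
    c["C"]=-R.T@c["t"]; return c
def ray(c,u,v):
    d=np.array([(u-c["cx"])/c["fx"],(v-c["cy"])/c["fy"],1]); return c["R"].T@d
def plane(c,u,v,z):
    d=ray(c,u,v); return c["C"]+d*(z-c["C"][2])/d[2]
def proj(c,p):
    q=c["R"]@np.array(p,float)+c["t"]; return c["cx"]+c["fx"]*q[0]/q[2], c["cy"]+c["fy"]*q[1]/q[2]
def tri(l):
    A=np.zeros((3,3));b=np.zeros(3)
    for c,u,v in l:
        d=ray(c,u,v);d/=np.linalg.norm(d);P=np.eye(3)-np.outer(d,d);A+=P;b+=P@c["C"]
    return np.linalg.solve(A,b)
def crop(c,x0,y0,x1,y1,k,name):
    im=cv2.resize(c["bgr"][y0:y1,x0:x1],None,fx=k,fy=k,interpolation=cv2.INTER_CUBIC); cv2.imwrite(f"pics/{name}.png",im)
E
python3 - <<'E'
from h import *
c=cam("top"); crop(c,170,180,400,300,3.4,"tc1"); print(c["C"])
s=cam("side"); crop(s,170,180,370,360,3.3,"sc1"); print(s["C"])
for p in [(194,262),(252,267),(307,263),(370,260),(347,210)]: print(plane(c,*p,8))
E
```

```text
[386.35507843 136.33525625 956.55348593]
[ 287.19812371 -419.59672915  673.0337111 ]
[485.46999646 311.06863234   8.        ]
[476.81137637 187.10402047   8.        ]
[487.18531652  70.21680681   8.        ]
[495.72296021 -63.96773248   8.        ]
[604.25679889 -16.95064213   8.        ]
```

View pics/tc1.png

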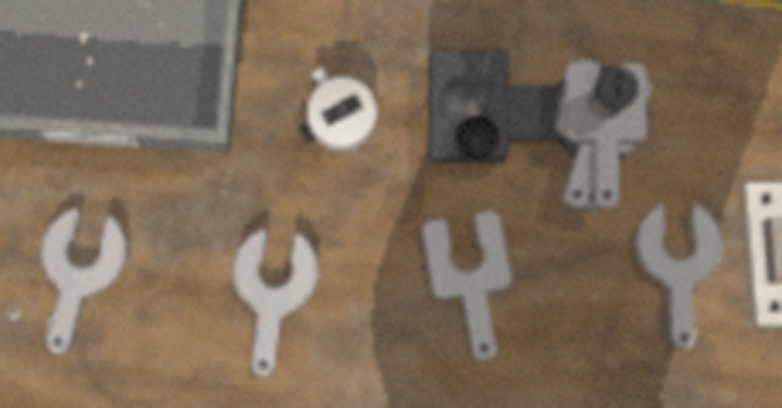

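View pics/sc1.png

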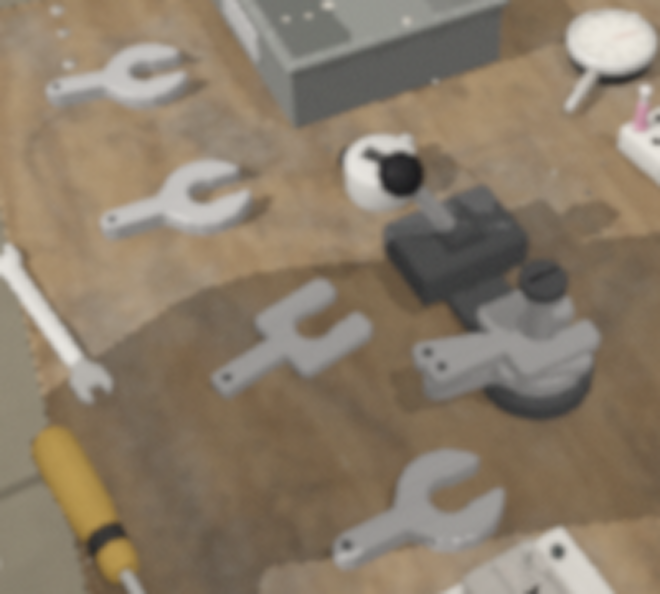

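```bash
python3 - <<'E'
from h import *
np.set_printoptions(precision=1,suppress=True)
c=cam("top"); s=cam("side"); w=cam("wrist")
print("wristC",w["C"],w["R"][2])
T=lambda u,v:(170+u/3.4,180+v/3.4)
S=lambda u,v:(170+u/3.3,180+v/3.3)
print("ball",tri([(c,*T(477,137)),(s,*S(403,174))]))
print("head",tri([(c,*T(615,88)),(s,*S(543,280))]),plane(c,*T(615,88),82),plane(s,*S(543,278),82))
# spacer holes & head circle
for n,hd,hl,z in [("A",(83,253),(57,343),12),("B",(275,273),(263,365),12),("sq",(468,255),(484,348),8),("D",(680,247),(684,338),12)]:
    a=plane(c,*T(*hd),z);b=plane(c,*T(*hl),z);d=a-b
    print(n,a,b,np.linalg.norm(d),np.arctan2(d[1],d[0]))
for h in[(607,195),(577,195)]:
  for z in (26,34,42):print(z,plane(c,*T(*h),z))
for h in[(440,365),(427,351)]:
  for z in (26,34,42):print('s',z,plane(s,*S(*h),z))
for p in[(160,148),(243,148),(237,222),(154,220)]:print('bin',plane(c,*p,55))
print(plane(c,270,213,26))
E
```

```text
wristC [ 306.4 -551.7  383.9] [-0.3 -0.1 -1. ]
ball [563.1  69.6  94.5]
head [598.4 -14.6  73.9] [595.9 -13.   82. ] [595.5 -19.   82. ]
A [501.2 310.3  12. ] [445.1 323.4  12. ] 57.67523559829318 -0.2296454142679787
B [490.6 189.6  12. ] [433.7 195.5  12. ] 57.23369981353167 -0.10284645643610801
sq [504.3  68.8   8. ] [446.5  58.9   8. ] 58.633331737504804 0.17052661960848448
D [510.9 -63.6  12. ] [454.4 -64.4  12. ] 56.55787855019428 0.015107798988268173
26 [540.9 -16.2  26. ]
34 [539.6 -14.9  34. ]
42 [538.2 -13.6  42. ]
26 [540.6   2.4  26. ]
34 [539.3   3.6  34. ]
42 [537.9   4.7  42. ]
s 26 [544.3  -4.5  26. ]
s 34 [541.1  -9.7  34. ]
s 42 [537.9 -14.8  42. ]
s 26 [542.9   6.8  26. ]
s 34 [539.8   1.5  34. ]
s 42 [536.6  -3.8  42. ]
bin [723.4 388.3  55. ]
bin [726.1 210.5  55. ]
bin [564.5 218.   55. ]
bin [566.1 389.8  55. ]
[591.  150.7  26. ]
```

```bash
cat >> h.py <<'E'
from scipy.spatial.transform import Rotation as Ro
def go(x,y,ztip,yaw):
    """deltas to bring the point midway between the fingertips to x,y,ztip, tool down"""
    s=env.state(); R0=Ro.from_euler("xyz",s["tcp_rot"]); R1=Ro.from_euler("xyz",[np.pi,0,yaw])
    d=R0.inv().apply(np.array([x,y,ztip+190])-s["eef_pos"]); r=(R0.inv()*R1).as_rotvec()/np.radians(6)
    print("t %.1f"%s["t"],"d",d.round(1),"r",r.round(2),"F",s["ft_force"].round(1),"op",round(s["opening"],3), "q",np.round(s["joints"],2))
def tip():
    s=env.state(); R0=Ro.from_euler("xyz",s["tcp_rot"]); return s["eef_pos"]+R0.apply([0,0,190]), s["tcp_rot"][2]
E
python3 -c "
from h import *
go(500,69,200,0)"
```

```text
t 0.4 d [ 489.3 -501.2   14.7] r [-0.    0.    3.67] F [ 0.1 -0.3  0.3] op 1.002 q [-1.29  0.49  1.56 -0.    1.09 -0.11]
```

{"method": "play_rows", "body": {"increments": [{"dx": 60, "dy": -62, "dz": 2, "rz": 0.5}, {"dx": 122, "dy": -125, "dz": 4, "rz": 0.9}, {"dx": 183, "dy": -188, "dz": 5, "rz": 1.4}, {"dx": 245, "dy": -250, "dz": 7, "rz": 1.8}, {"dx": 306, "dy": -313, "dz": 9, "rz": 2.3}, {"dx": 367, "dy": -376, "dz": 11, "rz": 2.8}, {"dx": 428, "dy": -440, "dz": 13, "rz": 3.2}, {"dx": 489, "dy": -501, "dz": 15, "rz": 3.67}], "fingers": 0}}

```text
invalid input
```

```bash
python3 -c "
from h import *
go(500,69,200,0);print(tip())"
```

```text
t 0.4 d [ 489.3 -501.2   14.7] r [-0.    0.    3.67] F [ 0.1 -0.3  0.3] op 1.002 q [-1.29  0.49  1.56 -0.    1.09 -0.11]
(array([ 234.6302321 , -579.26411752,  214.68989426]), np.float64(0.3848227350281357))
```

{"method": "play_rows", "body": {"increments": [{"dx": 28, "dy": -28, "dz": 0, "rx": 0, "ry": 0, "rz": 0.4}, {"dx": 56, "dy": -56, "dz": 0, "rx": 0, "ry": 0, "rz": 0.8}], "fingers": 0}}

```text
t: 0.57
eef_pos: [265.1, -506.3, 404.0]
tcp_rot: [-3.141, 0.0, 0.297]
ft_force: [0.4, -0.5, -0.1]
opening: 0.912
```

{"method": "play_rows", "body": {"increments": [{"dx": 200, "dy": -200, "dz": 0, "rz": 1.5}, {"dx": 200, "dy": -200, "dz": 0, "rz": 1.5}, {"dx": 200, "dy": -200, "dz": 0, "rz": 1.5}, {"dx": 200, "dy": -200, "dz": 0, "rz": 1.5}, {"dx": 200, "dy": -200, "dz": 0, "rz": 1.5}, {"dx": 200, "dy": -200, "dz": 0, "rz": 1.5}, {"dx": 200, "dy": -200, "dz": 0, "rz": 1.5}, {"dx": 200, "dy": -200, "dz": 0, "rz": 1.5}], "fingers": 0}}

```text
invalid input
```

```bash
python3 -c "
from h import *
go(500,69,200,0);print(tip())"
```

```text
t 0.6 d [ 392.9 -481.4   14.2] r [-0.    0.    2.83] F [ 0.4 -0.5 -0.1] op 0.912 q [-1.2   0.42  1.69  0.    1.03  0.07]
(array([ 265.03893379, -506.2056298 ,  213.95784949]), np.float64(0.29676607420845635))
```

{"method": "play_rows", "body": {"increments": [{"dx": 25, "dy": -30, "dz": 0, "rx": 0, "ry": 0, "rz": 0.2}, {"dx": 50, "dy": -60, "dz": 0, "rx": 0, "ry": 0, "rz": 0.4}, {"dx": 75, "dy": -90, "dz": 0, "rx": 0, "ry": 0, "rz": 0.6}, {"dx": 100, "dy": -120, "dz": 0, "rx": 0, "ry": 0, "rz": 0.8}, {"dx": 125, "dy": -150, "dz": 0, "rx": 0, "ry": 0, "rz": 1.0}, {"dx": 150, "dy": -180, "dz": 0, "rx": 0, "ry": 0, "rz": 1.2}, {"dx": 175, "dy": -210, "dz": 0, "rx": 0, "ry": 0, "rz": 1.4}, {"dx": 200, "dy": -240, "dz": 0, "rx": 0, "ry": 0, "rz": 1.6}], "fingers": 0}}

```text
t: 1.23
eef_pos: [386.4, -216.5, 404.3]
tcp_rot: [-3.142, -0.0, 0.128]
ft_force: [1.3, -1.0, 0.2]
opening: 0.357
```

```bash
python3 -c "
from h import *
go(500,69,200,0);print(tip())"
```

```text
t 1.2 d [ 149.1 -268.7   14.4] r [-0.   -0.    1.22] F [ 1.3 -1.   0.2] op 0.357 q [-0.66  0.23  1.98  0.    0.93  0.78]
(array([ 386.46085864, -216.47993619,  214.32775948]), np.float64(0.12790140132326777))
```

{"method": "play_rows", "body": {"increments": [{"dx": 149, "dy": -269, "dz": 14, "rx": 0, "ry": 0, "rz": 1.22}, {"dx": 149, "dy": -269, "dz": 14, "rx": 0, "ry": 0, "rz": 1.22}, {"dx": 149, "dy": -269, "dz": 14, "rx": 0, "ry": 0, "rz": 1.22}, {"dx": 149, "dy": -269, "dz": 14, "rx": 0, "ry": 0, "rz": 1.22}, {"dx": 149, "dy": -269, "dz": 14, "rx": 0, "ry": 0, "rz": 1.22}, {"dx": 149, "dy": -269, "dz": 14, "rx": 0, "ry": 0, "rz": 1.22}, {"dx": 149, "dy": -269, "dz": 14, "rx": 0, "ry": 0, "rz": 1.22}, {"dx": 149, "dy": -269, "dz": 14, "rx": 0, "ry": 0, "rz": 1.22}], "fingers": 0}}

```text
t: 1.9
eef_pos: [500.6, 72.6, 390.4]
tcp_rot: [-3.141, -0.001, 0.002]
ft_force: [-0.0, -0.8, -0.0]
opening: 0.003
```

```bash
python3 -c "
from h import *
go(525,69,90,0);print(tip())
c=cam('wrist','w1');c=cam('top','t1')"
```

```text
t 1.9 d [ 24.3   3.7 110.4] r [-0.   -0.01  0.02] F [-0.  -0.8 -0. ] op 0.003 q [0.01 0.34 1.86 0.   0.94 1.58]
(array([500.73958243,  72.74159171, 200.3606813 ]), np.float64(0.001815136502036685))
```

View pics/w1.png

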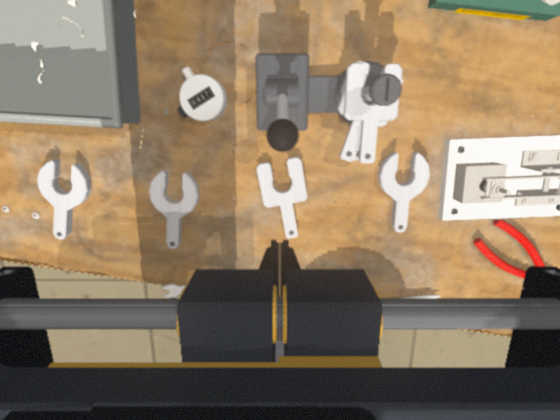

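{"method": "play_rows", "body": {"increments": [{"dx": 10, "dy": 3, "dz": 40, "rx": 0, "ry": 0, "rz": 0}, {"dx": 20, "dy": 3, "dz": 80, "rx": 0, "ry": 0, "rz": 0}, {"dx": 24, "dy": 3, "dz": 112, "rx": 0, "ry": 0, "rz": 0}, {"dx": 24, "dy": 3, "dz": 112, "rx": 0, "ry": 0, "rz": 0}, {"dx": 24, "dy": 3, "dz": 112, "rx": 0, "ry": 0, "rz": 0}], "fingers": 0}}

```text
t: 2.42
eef_pos: [524.6, 68.9, 277.6]
tcp_rot: [-3.141, 0.003, 0.003]
ft_force: [-0.6, -0.2, 0.6]
opening: 0.008
```

```bash
python3 -c "
from h import *
print(tip())
w=cam('wrist','w2')
c=cam('side','s2');print(tri([(c,292,232.7)]) if 0 else '')"
```

```text
(array([524.07980869,  68.96312942,  87.62870462]), np.float64(0.003456284119377484))
```

View pics/w2.png

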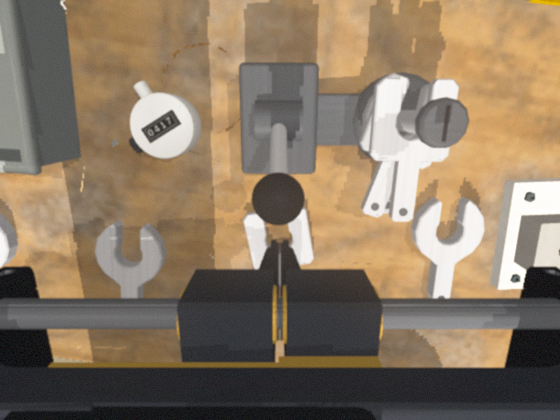

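View pics/s2.png

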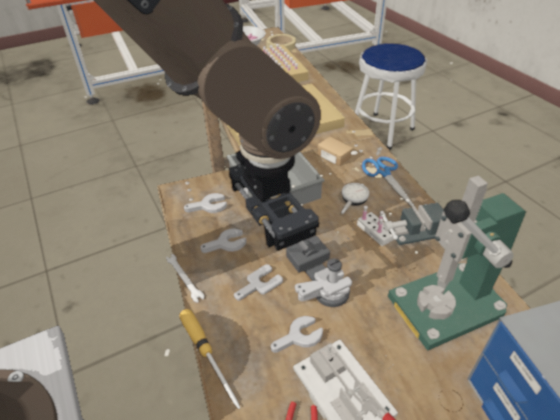

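{"method": "play_rows", "body": {"increments": [{"dx": 15, "dy": 0, "dz": 0, "rx": 0, "ry": 0, "rz": 0}, {"dx": 27, "dy": 0, "dz": 0, "rx": 0, "ry": 0, "rz": 0}, {"dx": 39, "dy": 0, "dz": 0, "rx": 0, "ry": 0, "rz": 0}, {"dx": 51, "dy": 0, "dz": 0, "rx": 0, "ry": 0, "rz": 0}, {"dx": 63, "dy": 0, "dz": 0, "rx": 0, "ry": 0, "rz": 0}, {"dx": 75, "dy": 0, "dz": 0, "rx": 0, "ry": 0, "rz": 0}, {"dx": 80, "dy": 0, "dz": 0, "rx": 0, "ry": 0, "rz": 0}, {"dx": 80, "dy": 0, "dz": 0, "rx": 0, "ry": 0, "rz": 0}], "fingers": 0}}

```text
t: 3.18
eef_pos: [605.3, 69.2, 282.1]
tcp_rot: [-3.141, -0.006, 0.003]
ft_force: [-1.6, 0.3, -0.1]
opening: 0.004
```

{"method": "play_rows", "body": {"increments": [{"dx": 3, "dy": 0, "dz": 0, "rx": 0, "ry": 0, "rz": 0}, {"dx": 6, "dy": 0, "dz": 0, "rx": 0, "ry": 0, "rz": 0}, {"dx": 6, "dy": 0, "dz": 0, "rx": 0, "ry": 0, "rz": 0}], "fingers": 0}}

```text
t: 3.43
eef_pos: [609.5, 69.3, 282.7]
tcp_rot: [-3.141, 0.001, 0.004]
ft_force: [-13.9, -0.4, 7.9]
opening: 0.007
```

```bash
python3 -c "
from h import *
print(tip())
w=cam('wrist','w3')"
```

```text
(array([609.424579  ,  69.3692987 ,  92.72864883]), np.float64(0.0036132910771771165))
```

View pics/w3.png

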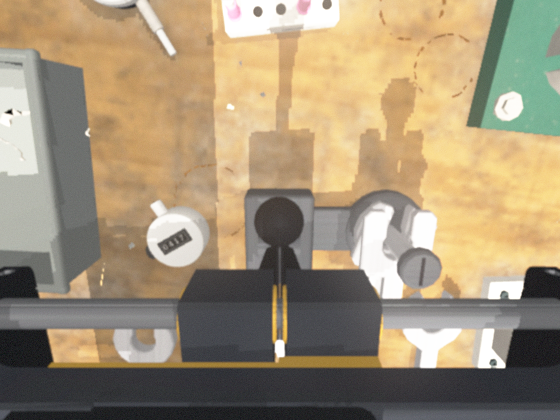

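{"method": "play_rows", "body": {"increments": [{"dx": -20, "dy": 0, "dz": 0, "rx": 0, "ry": 0, "rz": 0}, {"dx": -60, "dy": 0, "dz": -20, "rx": 0, "ry": 0, "rz": 0}, {"dx": -100, "dy": 20, "dz": -50, "rx": 0, "ry": 0, "rz": 0}, {"dx": -120, "dy": 50, "dz": -60, "rx": 0, "ry": 0, "rz": 0}, {"dx": -125, "dy": 80, "dz": -60, "rx": 0, "ry": 0, "rz": 0}, {"dx": -125, "dy": 85, "dz": -60, "rx": 0, "ry": 0, "rz": 0}, {"dx": -125, "dy": 85, "dz": -60, "rx": 0, "ry": 0, "rz": 0}, {"dx": -125, "dy": 85, "dz": -60, "rx": 0, "ry": 0, "rz": 0}], "fingers": 0.3}}

```text
t: 4.15
eef_pos: [484.8, -16.2, 343.1]
tcp_rot: [-3.141, -0.001, 0.002]
ft_force: [0.5, -0.0, 0.0]
opening: 0.302
```

```bash
python3 -c "
from h import *
print(tip())
w=cam('wrist','w4');cam('top','t4');s=cam('side','s4');crop(s,170,180,370,360,3.3,'s4c')"
```

```text
(array([484.96896918, -16.14695928, 153.13873451]), np.float64(0.0024455167985335535))
```

View pics/w4.png

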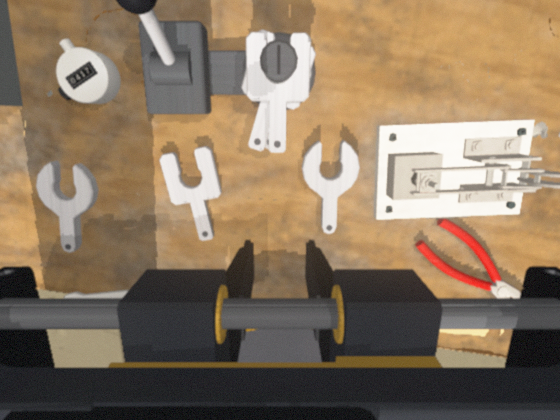

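View pics/s4c.png

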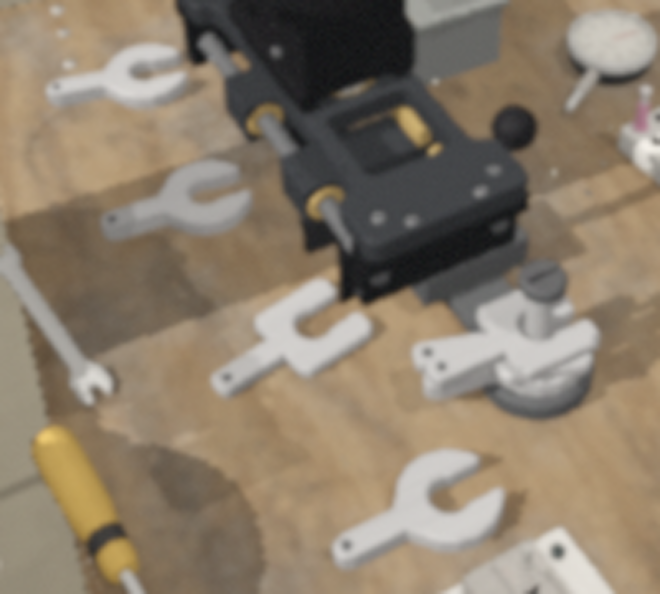

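```bash
python3 -c "
from h import *
w=cam('wrist');crop(w,210,10,340,170,3.7,'w4c')
print(proj(w,[597,-16,82]), proj(w,[597,-16,42]))
for h,z in[((275.5,145),42),((256.5,143),34)]: print(plane(w,*h,z))
print(plane(w,278,61,82))
"
```

```text
(np.float64(278.98890974445635), np.float64(58.5434730393535)) (np.float64(279.0908712585583), np.float64(66.59577126980017))
[537.03400348 -13.26261158  42.        ]
[537.91156785   2.92863254  34.        ]
[595.50000308 -15.35121276  82.        ]
```

View pics/w4c.png

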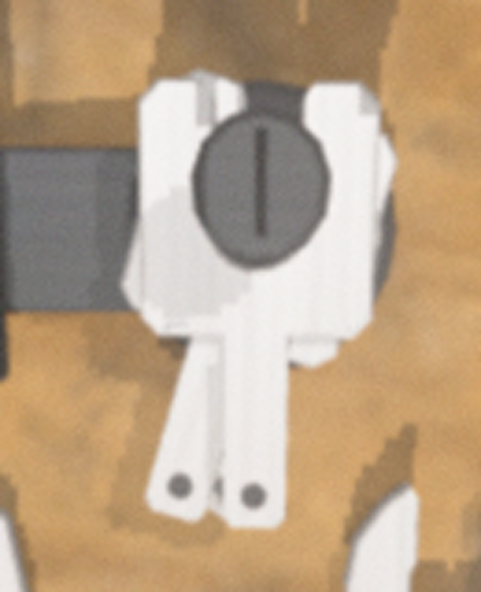

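```bash
python3 -c "
from h import *
w=cam('wrist')
T=lambda u,v:(210+u/3.7,10+v/3.7)
for p,z in [((256,350),42),((254,495),42),((180,487),34),((262,190),82),((208,350),34)]: print(plane(w,*T(*p),z).round(1))
go(556,-15,36,0.0)
"
```

```text
[568.8 -16.2  42. ]
[538.  -15.8  42. ]
[539.    1.1  34. ]
[595.2 -17.2  82. ]
[568.9  -5.5  34. ]
t 4.4 d [7.110e+01 1.000e-01 1.163e+02] r [-0.01  0.01  0.05] F [0.2 0.5 0.6] op 0.299 q [-0.17  0.38  1.97  0.    0.8   1.4 ]
```

{"method": "play_rows", "body": {"increments": [{"dx": 25, "dy": 0, "dz": 35, "rx": 0, "ry": 0, "rz": 0}, {"dx": 50, "dy": 0, "dz": 65, "rx": 0, "ry": 0, "rz": 0}, {"dx": 71, "dy": 0, "dz": 90, "rx": 0, "ry": 0, "rz": 0}, {"dx": 71, "dy": 0.5, "dz": 95, "rx": 0, "ry": 0, "rz": 0}, {"dx": 71, "dy": 0.5, "dz": 95, "rx": 0, "ry": 0, "rz": 0}], "fingers": 0.3}}

```text
t: 4.82
eef_pos: [556.1, -14.9, 244.9]
tcp_rot: [-3.14, 0.005, 0.006]
ft_force: [-1.1, -0.2, -0.6]
opening: 0.299
```

```bash
python3 -c "
from h import *
go(556,-16,36.5,0.0)
s=cam('wrist','w5')"
```

```text
t 4.8 d [-0.   1.1 18.4] r [-0.01  0.05  0.06] F [-1.1 -0.2 -0.6] op 0.299 q [-0.15  0.61  1.87  0.    0.66  1.42]
```

View pics/w5.png

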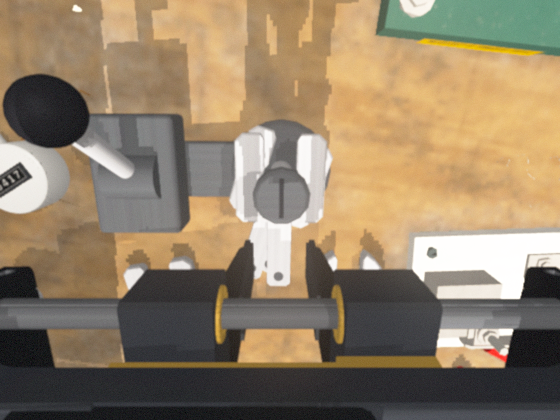

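{"method": "play_rows", "body": {"increments": [{"dx": 0, "dy": 1, "dz": 10, "rx": 0, "ry": 0, "rz": 0}, {"dx": 0, "dy": 1, "dz": 17, "rx": 0, "ry": 0, "rz": 0}, {"dx": 0, "dy": 1, "dz": 18.5, "rx": 0, "ry": 0, "rz": 0}, {"dx": 0, "dy": 1, "dz": 18.5, "rx": 0, "ry": 0, "rz": 0}], "fingers": 0.3}}

```text
t: 5.2
eef_pos: [555.3, -15.9, 228.0]
tcp_rot: [-3.141, 0.004, 0.006]
ft_force: [-0.5, 0.5, -0.0]
opening: 0.301
```

```bash
python3 -c "
from h import *
go(556,-16,36.5,0.0)
s=cam('side');crop(s,250,220,370,330,5,'s6')"
```

```text
t 5.2 d [0.7 0.1 1.5] r [-0.01  0.04  0.06] F [-0.5  0.5 -0. ] op 0.301 q [-0.15  0.63  1.89  0.    0.62  1.42]
```

View pics/s6.png

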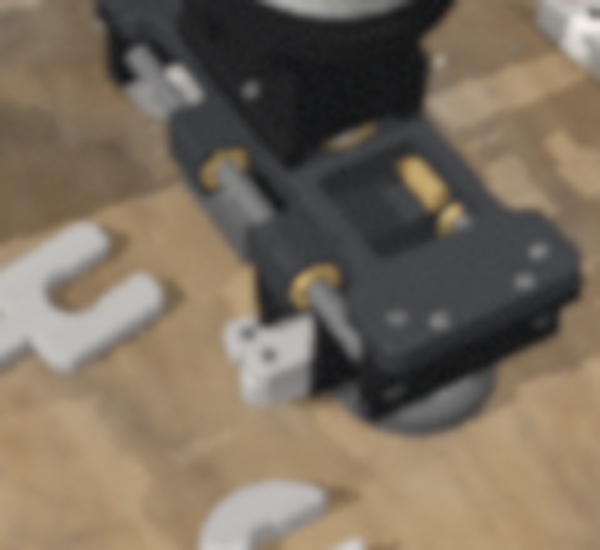

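{"method": "play_rows", "body": {"increments": [{"dx": 0, "dy": 0, "dz": 1.5, "rx": 0, "ry": 0, "rz": 0}, {"dx": 0, "dy": 0, "dz": 1.5, "rx": 0, "ry": 0, "rz": 0}, {"dx": 0, "dy": 0, "dz": 1.5, "rx": 0, "ry": 0, "rz": 0}, {"dx": 0, "dy": 0, "dz": 1.5, "rx": 0, "ry": 0, "rz": 0}, {"dx": 0, "dy": 0, "dz": 1.5, "rx": 0, "ry": 0, "rz": 0}, {"dx": 0, "dy": 0, "dz": 1.5, "rx": 0, "ry": 0, "rz": 0}], "fingers": 0.05}}

```text
t: 5.75
eef_pos: [555.4, -15.9, 226.9]
tcp_rot: [-3.141, 0.003, 0.006]
ft_force: [-0.7, 0.1, 2.5]
opening: 0.139
```

{"method": "play_rows", "body": {"increments": [{"dx": 0, "dy": 0, "dz": -1, "rx": 0, "ry": 0, "rz": 0}, {"dx": 0, "dy": 0, "dz": -2, "rx": 0, "ry": 0, "rz": 0}, {"dx": 0, "dy": 0, "dz": -3, "rx": 0, "ry": 0, "rz": 0}, {"dx": -2, "dy": 0, "dz": -4, "rx": 0, "ry": 0, "rz": 0}, {"dx": -5, "dy": 0, "dz": -4, "rx": 0, "ry": 0, "rz": 0}, {"dx": -10, "dy": 0, "dz": -4, "rx": 0, "ry": 0, "rz": 0}], "fingers": 0.05}}

```text
t: 6.25
eef_pos: [545.3, -16.0, 231.0]
tcp_rot: [-3.141, 0.003, 0.006]
ft_force: [0.0, 0.8, -1.4]
opening: 0.141
```

```bash
python3 -c "
from h import *
go(556,-16,36.5,0.0)
s=cam('wrist','w7');s=cam('side');crop(s,250,220,370,330,5,'s7')"
```

```text
t 6.2 d [10.7  0.1  4.5] r [-0.01  0.03  0.06] F [ 0.   0.8 -1.4] op 0.141 q [-0.15  0.62  1.91  0.    0.61  1.41]
```

View pics/w7.png

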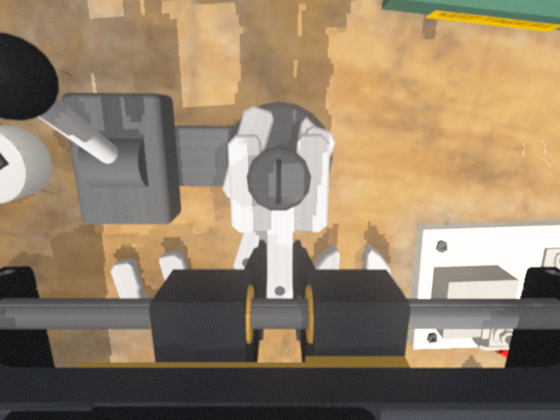

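View pics/s7.png

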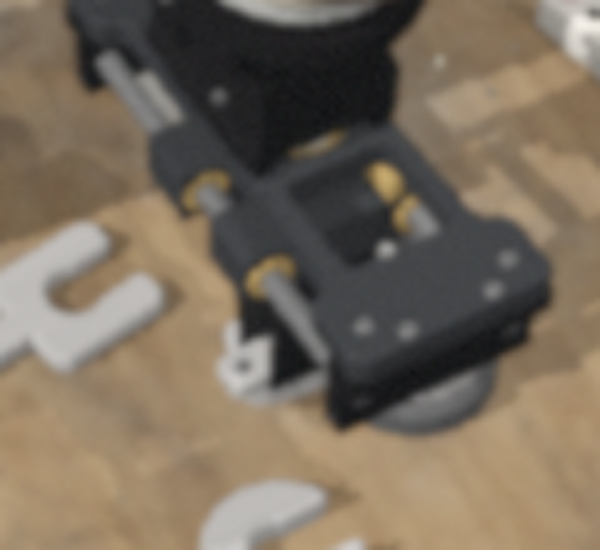

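{"method": "play_rows", "body": {"increments": [{"dx": -8, "dy": 0, "dz": 0, "rx": 0, "ry": 0, "rz": 0}, {"dx": -16, "dy": 0, "dz": 0, "rx": 0, "ry": 0, "rz": 0}, {"dx": -24, "dy": 0, "dz": 0, "rx": 0, "ry": 0, "rz": 0}, {"dx": -32, "dy": 0, "dz": 0, "rx": 0, "ry": 0, "rz": 0}, {"dx": -40, "dy": 0, "dz": 0, "rx": 0, "ry": 0, "rz": 0}, {"dx": -48, "dy": 0, "dz": -2, "rx": 0, "ry": 0, "rz": 0}, {"dx": -56, "dy": 0, "dz": -6, "rx": 0, "ry": 0, "rz": 0}, {"dx": -60, "dy": 0, "dz": -10, "rx": 0, "ry": 0, "rz": 0}], "fingers": 0.05}}

```text
t: 7.02
eef_pos: [483.5, -16.3, 241.5]
tcp_rot: [-3.14, 0.005, 0.006]
ft_force: [0.0, -0.2, -0.9]
opening: 0.142
```

```bash
python3 -c "
from h import *
go(480,-16,130,0.0)
s=cam('wrist','w8')"
```

```text
t 7.0 d [ -3.9  -0.4 -78.5] r [-0.01  0.05  0.05] F [ 0.  -0.2 -0.9] op 0.142 q [-0.17  0.55  2.05  0.    0.55  1.39]
```

View pics/w8.png

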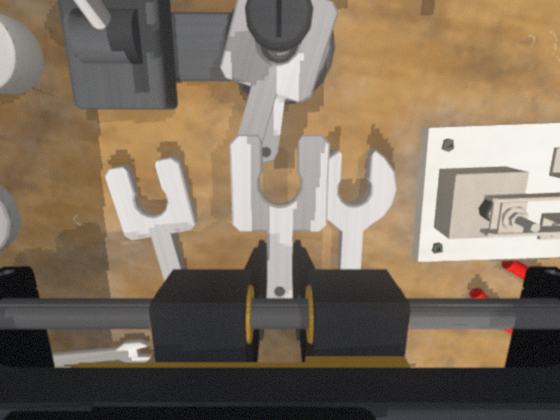

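{"method": "play_rows", "body": {"increments": [{"dx": 0, "dy": 0, "dz": -35, "rx": 0, "ry": 0, "rz": 0}, {"dx": 0, "dy": -10, "dz": -70, "rx": 0, "ry": 0, "rz": 0}, {"dx": 10, "dy": -40, "dz": -85, "rx": 0, "ry": 0, "rz": 0}, {"dx": 20, "dy": -78, "dz": -85, "rx": 0, "ry": 0, "rz": 0}, {"dx": 35, "dy": -114, "dz": -85, "rx": 0, "ry": 0, "rz": 0}, {"dx": 50, "dy": -150, "dz": -85, "rx": 0, "ry": 0, "rz": 0}, {"dx": 65, "dy": -186, "dz": -85, "rx": 0, "ry": 0, "rz": 0}, {"dx": 80, "dy": -220, "dz": -85, "rx": 0, "ry": 0, "rz": 0}], "fingers": 0.05}}

```text
t: 7.73
eef_pos: [562.9, 206.3, 327.6]
tcp_rot: [-3.14, 0.003, 0.006]
ft_force: [1.7, -0.4, -0.7]
opening: 0.141
```

```bash
python3 -c "
from h import *
go(620,302,130,0.0)
s=cam('wrist','w9');cam('top','t9')"
```

```text
t 7.7 d [ 57.7 -95.3   7.5] r [-0.01  0.03  0.06] F [ 1.7 -0.4 -0.7] op 0.141 q [0.24 0.54 1.7  0.   0.9  1.8 ]
```

View pics/w9.png

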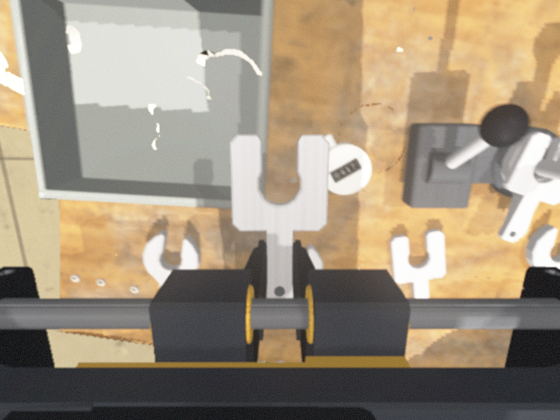

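```bash
python3 -c "
from h import *
w=cam('wrist')
print(plane(w,42,196,55),plane(w,240,206,55),plane(w,272,60,55))"
```

```text
[577.28355367 391.2918171   55.        ] [570.64703485 237.97210956  55.        ] [675.94694511 213.25184988  55.        ]
```

{"method": "play_rows", "body": {"increments": [{"dx": 20, "dy": -34, "dz": 0, "rx": 0, "ry": 0, "rz": 0}, {"dx": 40, "dy": -66, "dz": 0, "rx": 0, "ry": 0, "rz": 0}, {"dx": 58, "dy": -95, "dz": 5, "rx": 0, "ry": 0, "rz": 0}, {"dx": 58, "dy": -95, "dz": 35, "rx": 0, "ry": 0, "rz": 0}, {"dx": 58, "dy": -95, "dz": 70, "rx": 0, "ry": 0, "rz": 0}, {"dx": 58, "dy": -95, "dz": 95, "rx": 0, "ry": 0, "rz": 0}, {"dx": 58, "dy": -95, "dz": 100, "rx": 0, "ry": 0, "rz": 0}, {"dx": 58, "dy": -95, "dz": 100, "rx": 0, "ry": 0, "rz": 0}], "fingers": 0.05}}

```text
t: 8.55
eef_pos: [619.5, 300.8, 225.5]
tcp_rot: [3.142, 0.007, 0.008]
ft_force: [-0.5, 0.9, -0.3]
opening: 0.142
```

{"method": "play_rows", "body": {"increments": [{"dx": 0, "dy": 0, "dz": 0, "rx": 0, "ry": 0, "rz": 0}, {"dx": 0, "dy": 0, "dz": 0, "rx": 0, "ry": 0, "rz": 0}, {"dx": 0, "dy": 0, "dz": 0, "rx": 0, "ry": 0, "rz": 0}, {"dx": 0, "dy": 0, "dz": -30, "rx": 0, "ry": 0, "rz": 0}, {"dx": 0, "dy": 0, "dz": -70, "rx": 0, "ry": 0, "rz": 0}, {"dx": 0, "dy": 0, "dz": -100, "rx": 0, "ry": 0, "rz": 0}, {"dx": -20, "dy": 0, "dz": -110, "rx": 0, "ry": 0, "rz": 0}], "fingers": 0.35}}

```text
t: 9.13
eef_pos: [602.3, 300.4, 342.1]
tcp_rot: [-3.138, -0.003, 0.007]
ft_force: [-0.1, 0.7, -0.8]
opening: 0.35
```

```bash
python3 -c "
from h import *
go(480,0,130,-0.3)
s=cam('wrist','w10')"
```

```text
t 9.1 d [-124.4  299.6   20.7] r [-0.04 -0.03  2.93] F [-0.1  0.7 -0.8] op 0.35 q [0.36 0.62 1.5  0.   1.02 1.93]
```

View pics/w10.png

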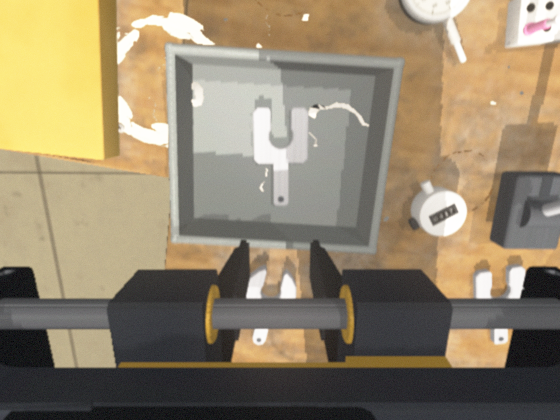

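{"method": "play_rows", "body": {"increments": [{"dx": -16, "dy": 38, "dz": 0, "rx": 0, "ry": 0, "rz": 0.36}, {"dx": -32, "dy": 76, "dz": 0, "rx": 0, "ry": 0, "rz": 0.8}, {"dx": -48, "dy": 114, "dz": 0, "rx": 0, "ry": 0, "rz": 1.2}, {"dx": -64, "dy": 152, "dz": 0, "rx": 0, "ry": 0, "rz": 1.5}, {"dx": -80, "dy": 190, "dz": 0, "rx": 0, "ry": 0, "rz": 1.9}, {"dx": -96, "dy": 228, "dz": 0, "rx": 0, "ry": 0, "rz": 2.3}, {"dx": -112, "dy": 266, "dz": 5, "rx": 0, "ry": 0, "rz": 2.6}, {"dx": -124, "dy": 300, "dz": 10, "rx": 0, "ry": 0, "rz": 2.9}], "fingers": 0.3}}

```text
t: 9.85
eef_pos: [475.0, -1.8, 332.2]
tcp_rot: [-3.139, -0.002, -0.297]
ft_force: [0.9, -0.4, 0.5]
opening: 0.297
```

{"method": "play_rows", "body": {"increments": [{"dx": 0, "dy": 0, "dz": 0, "rx": 0, "ry": 0, "rz": 0}], "fingers": 0.3}}

```text
t: 9.93
eef_pos: [473.1, -5.7, 332.5]
tcp_rot: [-3.139, -0.002, -0.303]
ft_force: [1.2, 0.5, 0.4]
opening: 0.299
```

```bash
python3 -c "
from h import *
go(558,-4.7,28.5,-0.3)
s=cam('wrist','w11');crop(s,180,20,380,220,3,'w11c')"
```

```text
t 9.9 d [ 80.6 -25.9 114.2] r [-0.02 -0.02 -0.02] F [1.2 0.5 0.4] op 0.299 q [-0.15  0.38  2.    0.    0.76  1.72]
```

View pics/w11c.png

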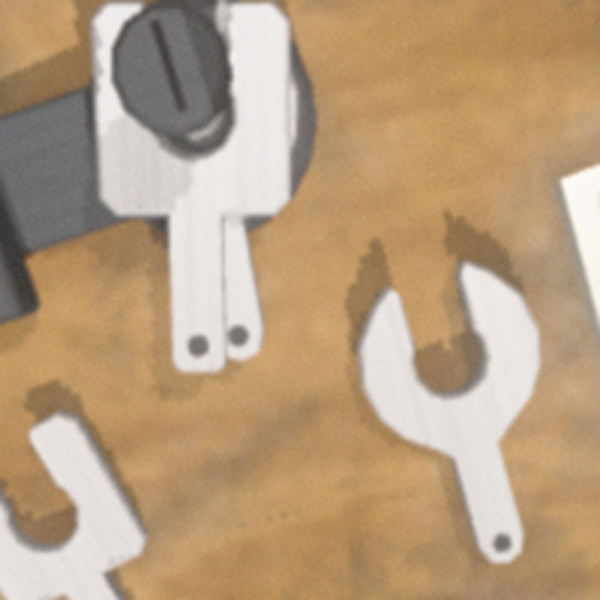

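```bash
python3 -c "
from h import *
w=cam('wrist')
T=lambda u,v:(180+u/3,20+v/3)
a=plane(w,*T(196,220),34);b=plane(w,*T(198,345),34);k=plane(w,*T(238,335),26)
print(a,b,k,np.arctan2(*(a-b)[1::-1]))
m=b+ (a-b)/np.linalg.norm(a-b)*19;print(m)
print(plane(w,*T(175,75),82))
go(m[0],m[1],28.5,-0.29)"
```

```text
[571.16802471  -7.07710023  34.        ] [540.57691783   2.83232994  34.        ] [539.62699785  -7.7867952   26.        ] -0.313265382017036
[558.6522327   -3.02283807  34.        ]
[595.73489779 -15.97737298  82.        ]
t 10.0 d [ 79.9 -24.3 115.1] r [-0.03 -0.03 -0.09] F [0.2 0.  0.3] op 0.298 q [-0.15  0.38  2.    0.    0.76  1.72]
```

{"method": "play_rows", "body": {"increments": [{"dx": 30, "dy": -10, "dz": 35, "rx": 0, "ry": 0, "rz": 0}, {"dx": 60, "dy": -20, "dz": 65, "rx": 0, "ry": 0, "rz": 0}, {"dx": 80, "dy": -25, "dz": 90, "rx": 0, "ry": 0, "rz": 0}, {"dx": 80, "dy": -25, "dz": 95, "rx": 0, "ry": 0, "rz": 0}, {"dx": 80, "dy": -25, "dz": 105, "rx": 0, "ry": 0, "rz": 0}, {"dx": 80, "dy": -25, "dz": 112, "rx": 0, "ry": 0, "rz": 0}, {"dx": 80, "dy": -25, "dz": 113, "rx": 0, "ry": 0, "rz": 0}], "fingers": 0.3}}

```text
t: 10.62
eef_pos: [558.3, -1.7, 220.3]
tcp_rot: [-3.138, -0.003, -0.299]
ft_force: [0.4, 1.1, 0.5]
opening: 0.305
```

```bash
python3 -c "
from h import *
go(558.5,-3.8,28.4,-0.3)
s=cam('wrist','w12');crop(s,200,120,360,320,3,'w12c')"
```

```text
t 10.6 d [0.8 2.  1.9] r [-0.03 -0.02  0.01] F [0.4 1.1 0.5] op 0.305 q [-0.12  0.65  1.88  0.    0.6   1.74]
```

View pics/w12c.png

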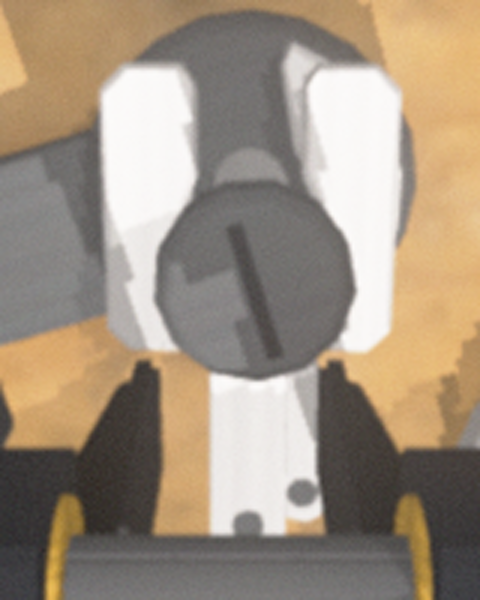

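{"method": "play_rows", "body": {"increments": [{"dx": 0, "dy": 1.7, "dz": 1.8, "rx": 0, "ry": 0, "rz": 0}, {"dx": 0, "dy": 1.7, "dz": 1.8, "rx": 0, "ry": 0, "rz": 0}, {"dx": 0, "dy": 1.7, "dz": 1.8, "rx": 0, "ry": 0, "rz": 0}], "fingers": 0.3}}

```text
t: 10.92
eef_pos: [557.8, -3.5, 219.9]
tcp_rot: [-3.138, -0.004, -0.299]
ft_force: [-0.0, 0.9, 0.0]
opening: 0.302
```

{"method": "play_rows", "body": {"increments": [{"dx": 0, "dy": 0, "dz": 0, "rx": 0, "ry": 0, "rz": 0}, {"dx": 0, "dy": 0, "dz": 0, "rx": 0, "ry": 0, "rz": 0}, {"dx": 0, "dy": 0, "dz": 0, "rx": 0, "ry": 0, "rz": 0}, {"dx": 0, "dy": 0, "dz": 0, "rx": 0, "ry": 0, "rz": 0}, {"dx": 0, "dy": 0, "dz": 0, "rx": 0, "ry": 0, "rz": 0}], "fingers": 0.05}}

```text
t: 11.33
eef_pos: [557.8, -3.6, 220.2]
tcp_rot: [-3.138, -0.005, -0.299]
ft_force: [-1.2, -0.4, 4.8]
opening: 0.141
```

{"method": "play_rows", "body": {"increments": [{"dx": 0, "dy": 0, "dz": -1, "rx": 0, "ry": 0, "rz": 0}, {"dx": 0, "dy": 0, "dz": -2, "rx": 0, "ry": 0, "rz": 0}, {"dx": 0, "dy": 0, "dz": -3, "rx": 0, "ry": 0, "rz": 0}, {"dx": -2, "dy": 0, "dz": -4, "rx": 0, "ry": 0, "rz": 0}, {"dx": -5, "dy": 0, "dz": -5, "rx": 0, "ry": 0, "rz": 0}, {"dx": -10, "dy": 0, "dz": -5, "rx": 0, "ry": 0, "rz": 0}], "fingers": 0.05}}

```text
t: 11.83
eef_pos: [548.0, -0.6, 225.2]
tcp_rot: [-3.138, -0.005, -0.299]
ft_force: [-0.4, -0.1, -0.5]
opening: 0.146
```

```bash
python3 -c "
from h import *
go(558.5,-3.8,28.4,-0.3)
s=cam('wrist','w13')"
```

```text
t 11.8 d [10.9  0.   6.9] r [-0.04 -0.05  0.01] F [-0.4 -0.1 -0.5] op 0.146 q [-0.12  0.63  1.91  0.    0.6   1.74]
```

View pics/w13.png

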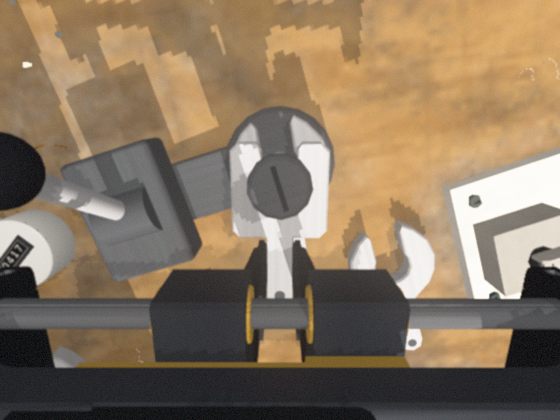

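{"method": "play_rows", "body": {"increments": [{"dx": -8, "dy": 0, "dz": 0, "rx": 0, "ry": 0, "rz": 0}, {"dx": -16, "dy": 0, "dz": 0, "rx": 0, "ry": 0, "rz": 0}, {"dx": -24, "dy": 0, "dz": 0, "rx": 0, "ry": 0, "rz": 0}, {"dx": -32, "dy": 0, "dz": 0, "rx": 0, "ry": 0, "rz": 0}, {"dx": -40, "dy": 0, "dz": 0, "rx": 0, "ry": 0, "rz": 0}, {"dx": -48, "dy": 0, "dz": -2, "rx": 0, "ry": 0, "rz": 0}, {"dx": -56, "dy": 0, "dz": -8, "rx": 0, "ry": 0, "rz": 0}, {"dx": -60, "dy": 0, "dz": -20, "rx": 0, "ry": 0, "rz": 0}], "fingers": 0.05}}

```text
t: 12.55
eef_pos: [488.2, 17.7, 244.6]
tcp_rot: [-3.139, -0.001, -0.299]
ft_force: [0.0, -0.7, -0.8]
opening: 0.139
```

```bash
python3 -c "
from h import *
go(620,320,130,0)
s=cam('wrist','w14')"
```

```text
t 12.6 d [  37.  -327.9  -74.4] r [-0.03 -0.02 -2.85] F [ 0.  -0.7 -0.8] op 0.139 q [-0.1   0.54  2.04  0.01  0.55  1.77]
```

View pics/w14.png

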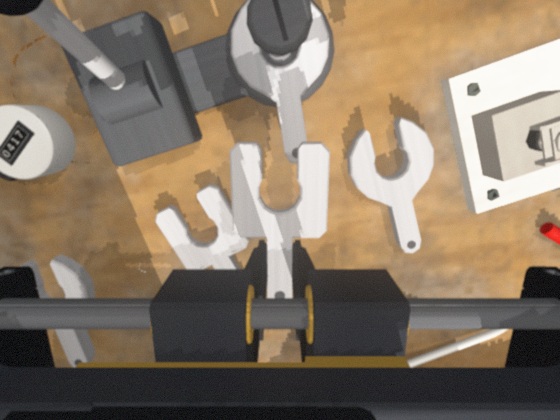

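{"method": "play_rows", "body": {"increments": [{"dx": 0, "dy": 0, "dz": -38, "rx": 0, "ry": 0, "rz": 0}, {"dx": 2, "dy": -20, "dz": -72, "rx": 0, "ry": 0, "rz": -0.4}, {"dx": 6, "dy": -58, "dz": -80, "rx": 0, "ry": 0, "rz": -0.8}, {"dx": 10, "dy": -98, "dz": -80, "rx": 0, "ry": 0, "rz": -1.2}, {"dx": 15, "dy": -138, "dz": -80, "rx": 0, "ry": 0, "rz": -1.6}, {"dx": 20, "dy": -178, "dz": -80, "rx": 0, "ry": 0, "rz": -2}, {"dx": 25, "dy": -218, "dz": -80, "rx": 0, "ry": 0, "rz": -2.4}, {"dx": 30, "dy": -258, "dz": -80, "rx": 0, "ry": 0, "rz": -2.8}], "fingers": 0.05}}

```text
t: 13.27
eef_pos: [592.8, 257.4, 328.3]
tcp_rot: [-3.139, -0.005, -0.003]
ft_force: [0.6, -1.2, -0.7]
opening: 0.141
```

```bash
python3 -c "
from h import *
go(620,325,35,0)"
```

```text
t 13.3 d [ 26.4 -67.4 103.6] r [-0.02 -0.05 -0.03] F [ 0.6 -1.2 -0.7] op 0.141 q [0.31 0.6  1.58 0.   0.95 1.88]
```

{"method": "play_rows", "body": {"increments": [{"dx": 13, "dy": -34, "dz": 0, "rx": 0, "ry": 0, "rz": 0}, {"dx": 26, "dy": -67, "dz": 2, "rx": 0, "ry": 0, "rz": 0}, {"dx": 26, "dy": -67, "dz": 35, "rx": 0, "ry": 0, "rz": 0}, {"dx": 26, "dy": -67, "dz": 70, "rx": 0, "ry": 0, "rz": 0}, {"dx": 26, "dy": -67, "dz": 95, "rx": 0, "ry": 0, "rz": 0}, {"dx": 26, "dy": -67, "dz": 98, "rx": 0, "ry": 0, "rz": 0}, {"dx": 26, "dy": -67, "dz": 98, "rx": 0, "ry": 0, "rz": 0}], "fingers": 0.05}}

```text
t: 13.85
eef_pos: [619.4, 324.5, 229.5]
tcp_rot: [-3.14, -0.003, -0.003]
ft_force: [-0.3, 0.5, 0.2]
opening: 0.14
```

{"method": "play_rows", "body": {"increments": [{"dx": 0, "dy": 0, "dz": 0, "rx": 0, "ry": 0, "rz": 0}, {"dx": 0, "dy": 0, "dz": 0, "rx": 0, "ry": 0, "rz": 0}, {"dx": 0, "dy": 0, "dz": 0, "rx": 0, "ry": 0, "rz": 0}, {"dx": 0, "dy": 0, "dz": -30, "rx": 0, "ry": 0, "rz": 0}, {"dx": 0, "dy": 0, "dz": -70, "rx": 0, "ry": 0, "rz": 0}, {"dx": 0, "dy": 0, "dz": -100, "rx": 0, "ry": 0, "rz": 0}, {"dx": -20, "dy": 10, "dz": -110, "rx": 0, "ry": 0, "rz": 0}, {"dx": -30, "dy": 40, "dz": -110, "rx": 0, "ry": 0, "rz": 0}], "fingers": 0.35}}

```text
t: 14.52
eef_pos: [587.7, 286.4, 344.1]
tcp_rot: [-3.137, -0.01, -0.001]
ft_force: [0.4, -0.5, -1.0]
opening: 0.35
```

```bash
python3 -c "
from h import *
go(430,150,170,0)
s=cam('wrist','w15')"
```

```text
t 14.5 d [-157.4  136.5  -18.1] r [-0.04 -0.1  -0.01] F [ 0.4 -0.5 -1. ] op 0.35 q [0.35 0.59 1.55 0.   0.99 1.92]
```

View pics/w15.png

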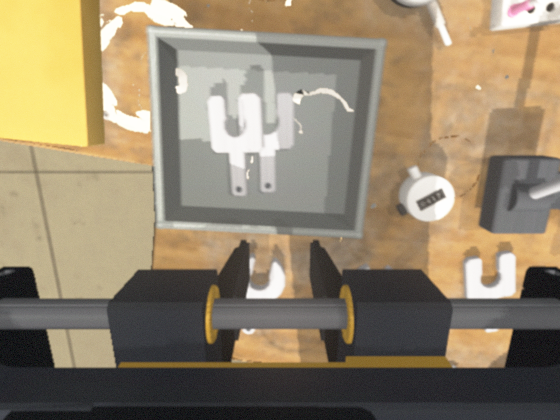

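{"method": "play_rows", "body": {"increments": [{"dx": -30, "dy": 26, "dz": 0, "rx": 0, "ry": 0, "rz": 0}, {"dx": -60, "dy": 52, "dz": -5, "rx": 0, "ry": 0, "rz": 0}, {"dx": -90, "dy": 78, "dz": -10, "rx": 0, "ry": 0, "rz": 0}, {"dx": -120, "dy": 104, "dz": -15, "rx": 0, "ry": 0, "rz": 0}, {"dx": -150, "dy": 130, "dz": -18, "rx": 0, "ry": 0, "rz": 0}, {"dx": -157, "dy": 136, "dz": -18, "rx": 0, "ry": 0, "rz": 0}, {"dx": -157, "dy": 136, "dz": -18, "rx": 0, "ry": 0, "rz": 0}], "fingers": 0.3}}

```text
t: 15.15
eef_pos: [427.5, 144.1, 360.9]
tcp_rot: [-3.14, -0.008, -0.004]
ft_force: [0.6, -0.1, 0.4]
opening: 0.3
```

```bash
python3 -c "
from h import *
go(430,150,170,0)
s=cam('wrist','w16')"
```

```text
t 15.2 d [ 2.4 -6.   0.9] r [-0.02 -0.08 -0.04] F [ 0.6 -0.1  0.4] op 0.3 q [0.18 0.31 2.02 0.   0.81 1.75]
```

View pics/w16.png

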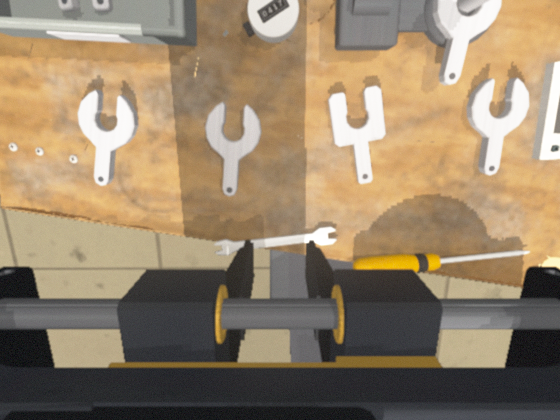

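```bash
cat >> h.py <<'E'
def find(w,seed,z,r=75):
    """spacer lying flat, top face at z; seed pixel on its body. -> bore centre, yaw"""
    g=cv2.cvtColor(w["bgr"],cv2.COLOR_BGR2HSV); m=((g[...,1]<75)&(g[...,2]>95)).astype(np.uint8)
    n,l=cv2.connectedComponents(m); k=l[int(seed[1]),int(seed[0])]
    if k==0: print("seed off",g[int(seed[1]),int(seed[0])]); return
    M=(l==k).astype(np.uint8); ys,xs=np.nonzero(M)
    P=np.array([plane(w,x,y,z)[:2] for x,y in zip(xs,ys)])
    c0=P.mean(0); 
    e=P[np.argsort(-np.linalg.norm(P-c0,axis=1))[:15]].mean(0)
    for _ in range(4):
        d=(c0-e)/np.linalg.norm(c0-e)
        s=(P-e)@d; T=P[(s>4)&(s<34)]
        # tail axis by line fit
        q=T.mean(0); v=np.linalg.svd(T-q)[2][0]; v*=np.sign(v@d)
        t=(P-q)@v; tt=(T-q)@v; lo=np.percentile(((P-q)@v)[np.abs((P-q)@[-v[1],v[0]])<4],1)
        e=q+v*lo; c0=e+66*v
    side=(T-q)@np.array([-v[1],v[0]])
    hi=((P-q)@v).max()-lo
    return dict(c=c0.round(1),yaw=round(float(np.arctan2(v[1],v[0])),3),n=len(P),tailw=round(float(np.ptp(side)),1),len=round(float(hi),1),grip=(e+26*v).round(1))
E
python3 -c "
from h import *
w=cam('wrist')
for s,z in [((102,165),12),((230,170),12),((362,160),8),((492,155),12)]: print(find(w,s,z))
t=cam('top')
for s,z in [((189,272),12),((248.5,280),12),((310,275),8),((370.5,274),12)]: print(find(t,s,z))"
```

```text
{'c': array([503.8, 305.3]), 'yaw': -0.234, 'n': 3078, 'tailw': 20.1, 'len': 90.7, 'grip': array([464.9, 314.6])}
{'c': array([494.1, 187. ]), 'yaw': -0.106, 'n': 2574, 'tailw': 16.1, 'len': 90.0, 'grip': array([454.3, 191.3])}
{'c': array([504.7,  69. ]), 'yaw': 0.189, 'n': 2907, 'tailw': 16.3, 'len': 91.1, 'grip': array([465.4,  61.4])}
{'c': array([514.2, -58. ]), 'yaw': 0.095, 'n': 3400, 'tailw': 22.8, 'len': 90.2, 'grip': array([474.4, -61.8])}
{'c': array([503.5, 308.4]), 'yaw': -0.277, 'n': 665, 'tailw': 21.0, 'len': 106.9, 'grip': array([465. , 319.4])}
seed off [11 62 90]
None
seed off [14 68 56]
None
{'c': array([ 539.5, -193.1]), 'yaw': 1.626, 'n': 3821, 'tailw': 33.1, 'len': 226.6, 'grip': array([ 541.7, -233.1])}
```

```bash
python3 -c "
from h import *
go(455,191,40,-0.106)"
```

```text
t 15.3 d [ 23.7 -45.1 130.3] r [-0.02 -0.08  0.99] F [ 0.4 -0.1  0.3] op 0.303 q [0.18 0.31 2.02 0.   0.81 1.75]
```

{"method": "play_rows", "body": {"increments": [{"dx": 6, "dy": -12, "dz": 35, "rx": 0, "ry": 0, "rz": 0.3}, {"dx": 12, "dy": -24, "dz": 70, "rx": 0, "ry": 0, "rz": 0.6}, {"dx": 20, "dy": -36, "dz": 100, "rx": 0, "ry": 0, "rz": 0.9}, {"dx": 24, "dy": -45, "dz": 125, "rx": 0, "ry": -0.1, "rz": 1}, {"dx": 24, "dy": -45, "dz": 130, "rx": 0, "ry": -0.1, "rz": 1}, {"dx": 24, "dy": -45, "dz": 130, "rx": 0, "ry": -0.1, "rz": 1}], "fingers": 0.3}}

```text
t: 15.8
eef_pos: [455.7, 191.6, 228.7]
tcp_rot: [-3.14, 0.005, -0.106]
ft_force: [0.0, -0.2, 1.0]
opening: 0.3
```

```bash
python3 -c "
from h import *
print(tip())
w=cam('wrist','w17');go(455,190,2,-0.106)
print(find(w,(279,240),12))"
```

```text
(array([454.66929533, 191.89174406,  38.66534534]), np.float64(-0.1057119474340027))
t 15.8 d [-0.3  1.4 38. ] r [-0.02  0.03 -0.  ] F [-0.5  0.5  0.2] op 0.297 q [0.26 0.58 2.04 0.01 0.53 1.94]
{'c': array([494.4, 187.2]), 'yaw': -0.109, 'n': 5948, 'tailw': 14.6, 'len': 89.8, 'grip': array([454.6, 191.6])}
```

View pics/w17.png

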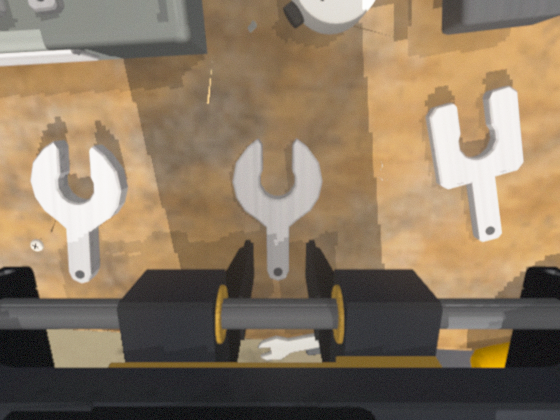

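{"method": "play_rows", "body": {"increments": [{"dx": 0, "dy": 0, "dz": 15, "rx": 0, "ry": 0, "rz": 0}, {"dx": 0, "dy": 0, "dz": 28, "rx": 0, "ry": 0, "rz": 0}, {"dx": 0, "dy": 0, "dz": 35, "rx": 0, "ry": 0, "rz": 0}, {"dx": 0, "dy": 0, "dz": 35.5, "rx": 0, "ry": 0, "rz": 0}, {"dx": 0, "dy": 0, "dz": 35.5, "rx": 0, "ry": 0, "rz": 0}], "fingers": 0.3}}

```text
t: 16.27
eef_pos: [455.7, 191.2, 195.5]
tcp_rot: [-3.139, 0.003, -0.106]
ft_force: [0.2, -0.9, -0.1]
opening: 0.298
```

{"method": "play_rows", "body": {"increments": [{"dx": 0, "dy": 0, "dz": 0, "rx": 0, "ry": 0, "rz": 0}, {"dx": 0, "dy": 0, "dz": 0, "rx": 0, "ry": 0, "rz": 0}, {"dx": 0, "dy": 0, "dz": 0, "rx": 0, "ry": 0, "rz": 0}, {"dx": 0, "dy": 0, "dz": 0, "rx": 0, "ry": 0, "rz": 0}, {"dx": 0, "dy": 0, "dz": 0, "rx": 0, "ry": 0, "rz": 0}, {"dx": 0, "dy": 0, "dz": 0, "rx": 0, "ry": 0, "rz": 0}], "fingers": 0.05}}

```text
t: 16.77
eef_pos: [455.9, 191.2, 196.2]
tcp_rot: [-3.139, 0.001, -0.106]
ft_force: [-0.8, -0.8, 7.4]
opening: 0.146
```

```bash
python3 -c "
from h import *
print(tip())
go(460,-10,80,-0.1)"
```

```text
(array([455.68248637, 191.71900842,   6.20063142]), np.float64(-0.10624528500684938))
t 16.8 d [ 25.3 199.4 -74.4] r [-0.02  0.01 -0.06] F [-0.8 -0.8  7.4] op 0.146 q [0.26 0.64 2.05 0.01 0.45 1.93]
```

{"method": "play_rows", "body": {"increments": [{"dx": 0, "dy": 0, "dz": 0, "rx": 0, "ry": 0, "rz": 0}, {"dx": 0, "dy": 0, "dz": 2, "rx": 0, "ry": 0, "rz": 0}, {"dx": 0, "dy": 0, "dz": 4, "rx": 0, "ry": 0, "rz": 0}, {"dx": 0, "dy": 0, "dz": 4, "rx": 0, "ry": 0, "rz": 0}, {"dx": 0, "dy": 0, "dz": 4, "rx": 0, "ry": 0, "rz": 0}, {"dx": 0, "dy": 0, "dz": 4, "rx": 0, "ry": 0, "rz": 0}], "fingers": 0.22}}

```text
t: 17.27
eef_pos: [455.8, 191.2, 192.1]
tcp_rot: [-3.139, 0.002, -0.106]
ft_force: [-0.2, -0.0, -0.0]
opening: 0.224
```

{"method": "play_rows", "body": {"increments": [{"dx": 0, "dy": 0, "dz": 0, "rx": 0, "ry": 0, "rz": 0}, {"dx": 0, "dy": 0, "dz": 0, "rx": 0, "ry": 0, "rz": 0}, {"dx": 0, "dy": 0, "dz": 0, "rx": 0, "ry": 0, "rz": 0}, {"dx": 0, "dy": 0, "dz": 0, "rx": 0, "ry": 0, "rz": 0}, {"dx": 0, "dy": 0, "dz": 0, "rx": 0, "ry": 0, "rz": 0}, {"dx": 0, "dy": 0, "dz": 0, "rx": 0, "ry": 0, "rz": 0}], "fingers": 0.05}}

```text
t: 17.77
eef_pos: [455.8, 191.2, 192.1]
tcp_rot: [-3.139, 0.002, -0.106]
ft_force: [0.3, -0.3, -0.5]
opening: 0.145
```

{"method": "play_rows", "body": {"increments": [{"dx": 0, "dy": 0, "dz": -35, "rx": 0, "ry": 0, "rz": 0}, {"dx": 2, "dy": 10, "dz": -70, "rx": 0, "ry": 0, "rz": 0}, {"dx": 5, "dy": 45, "dz": -78, "rx": 0, "ry": 0, "rz": 0}, {"dx": 10, "dy": 85, "dz": -78, "rx": 0, "ry": 0, "rz": 0}, {"dx": 15, "dy": 125, "dz": -78, "rx": 0, "ry": 0, "rz": 0}, {"dx": 20, "dy": 165, "dz": -78, "rx": 0, "ry": 0, "rz": 0}, {"dx": 25, "dy": 199, "dz": -78, "rx": 0, "ry": 0, "rz": 0}, {"dx": 25, "dy": 199, "dz": -78, "rx": 0, "ry": 0, "rz": 0}], "fingers": 0.05}}

```text
t: 18.43
eef_pos: [460.0, -14.0, 269.6]
tcp_rot: [-3.14, 0.001, -0.111]
ft_force: [0.3, -0.0, -0.4]
opening: 0.143
```

```bash
python3 -c "
from h import *
print(tip())
w=cam('wrist','w18');s=cam('side','s18')
go(500,-7,28,-0.1)"
```

```text
(array([459.86343735, -13.64267205,  79.62311258]), np.float64(-0.1107269407772753))
t 18.5 d [39.8 -7.8 51.4] r [-0.02  0.02 -0.09] F [ 0.5  0.2 -2.5] op 0.142 q [-0.17  0.47  2.09  0.    0.58  1.51]
```

View pics/w18.png

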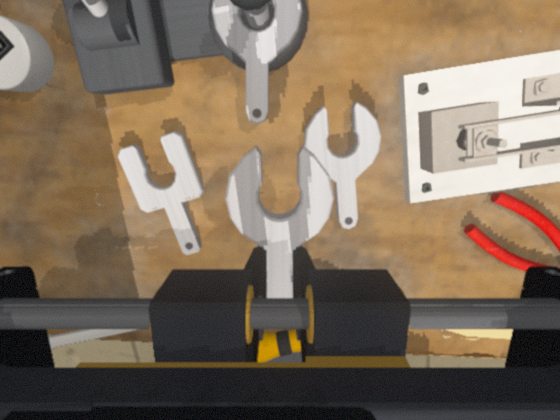

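View pics/s18.png

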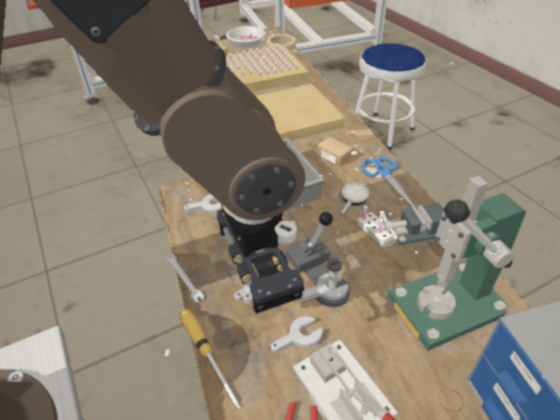

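```bash
cat >> h.py <<'E'
def held(w,z,u0,u1,v,gl,gr,vg):
    """lateral offsets (tool y) of the held head: outer edges u0,u1 at row v, gap tip edges gl,gr at row vg"""
    s=env.state(); R0=Ro.from_euler("xyz",s["tcp_rot"])
    f=lambda u,vv: R0.inv().apply(plane(w,u,vv,z)-s["eef_pos"])
    for a in [(u0,v),(u1,v),(gl,vg),(gr,vg)]: print(a,f(*a).round(1))
E
python3 -c "
from h import *
w=cam('wrist');crop(w,210,130,350,280,4,'w18c')
held(w,89.5,228,334,197,258,305,170)
"
```

```text
(228, 197) [ 38.3 -22.5 180. ]
(334, 197) [ 38.2  29.4 179.8]
(258, 170) [ 51.6  -7.5 179.9]
(305, 170) [ 51.6  15.  179.8]
```

View pics/w18c.png

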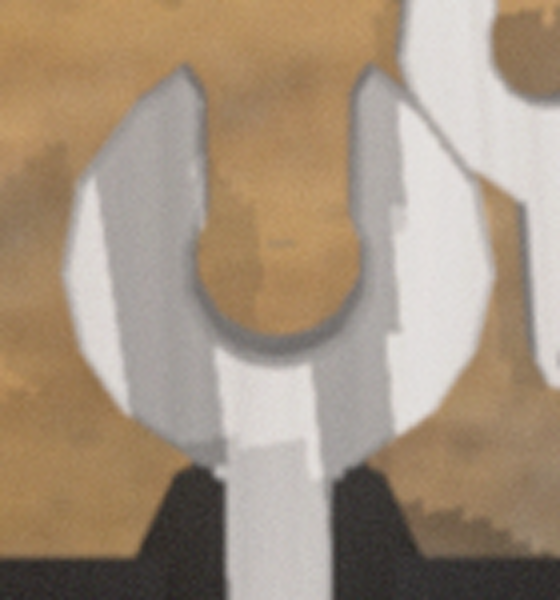

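```bash
python3 -c "
from h import *
np.set_printoptions(precision=3,suppress=True)
for i in range(2):
  w=cam('wrist')
  s=env.state(); R0=Ro.from_euler('xyz',s['tcp_rot'])
  print(s['eef_pos'],s['tcp_rot'],R0.inv().apply(w['C']-s['eef_pos']), w['R']@R0.as_matrix())
"
```

```text
[459.573  -8.936 269.473] [-3.139  0.002 -0.106] [77.712  2.433 20.674] [[-0.002  1.     0.001]
 [-0.961 -0.002 -0.275]
 [-0.275 -0.001  0.961]]
[459.605  -8.585 269.518] [-3.139  0.002 -0.105] [77.64   2.107 20.732] [[-0.002  1.     0.001]
 [-0.961 -0.002 -0.276]
 [-0.276 -0.001  0.961]]
```

```bash
python3 -c "
from h import *
go(496,-6.2,60,-0.1)"
```

```text
t 18.7 d [36.  -6.1 19.5] r [-0.02  0.02 -0.05] F [-0.1  0.3 -1.1] op 0.144 q [-0.16  0.47  2.09  0.    0.58  1.51]
```

{"method": "play_rows", "body": {"increments": [{"dx": 18, "dy": -3, "dz": 10, "rx": 0, "ry": 0, "rz": 0}, {"dx": 36, "dy": -6, "dz": 20, "rx": 0, "ry": 0, "rz": 0}, {"dx": 36, "dy": -6, "dz": 20, "rx": 0, "ry": 0, "rz": 0}, {"dx": 36, "dy": -6, "dz": 20, "rx": 0, "ry": 0, "rz": 0}], "fingers": 0.05}}

```text
t: 19.02
eef_pos: [496.1, -5.0, 248.9]
tcp_rot: [-3.139, 0.003, -0.103]
ft_force: [-0.3, 1.8, -1.6]
opening: 0.146
```

```bash
python3 -c "
from h import *
w=cam('wrist','w19');crop(w,210,0,350,220,3.6/1.3,'w19c')
go(502,-6.8,36,-0.1)"
```

```text
t 19.1 d [ 6.7  1.  23.2] r [-0.02  0.03 -0.03] F [-0.7 -0.7 -0.8] op 0.146 q [-0.14  0.54  2.02  0.    0.58  1.53]
```

View pics/w19c.png

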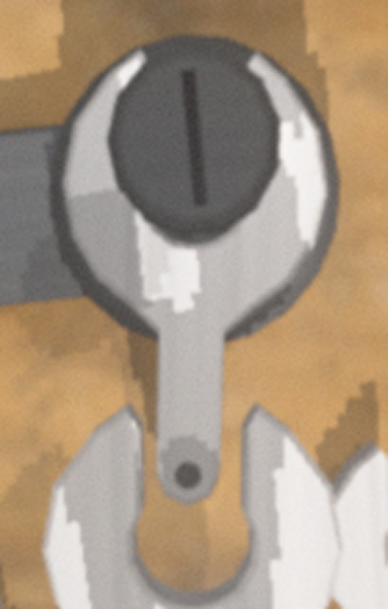

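```bash
python3 -c "
from h import *
w=cam('wrist');crop(w,215,5,345,140,6*0.98,'w19d');go(502,-6.8,36,-0.1)"
```

```text
t 19.1 d [ 6.8  0.7 23.5] r [-0.02  0.03 -0.03] F [ 0.1 -1.  -1.2] op 0.144 q [-0.14  0.54  2.02  0.    0.58  1.53]
```

View pics/w19d.png

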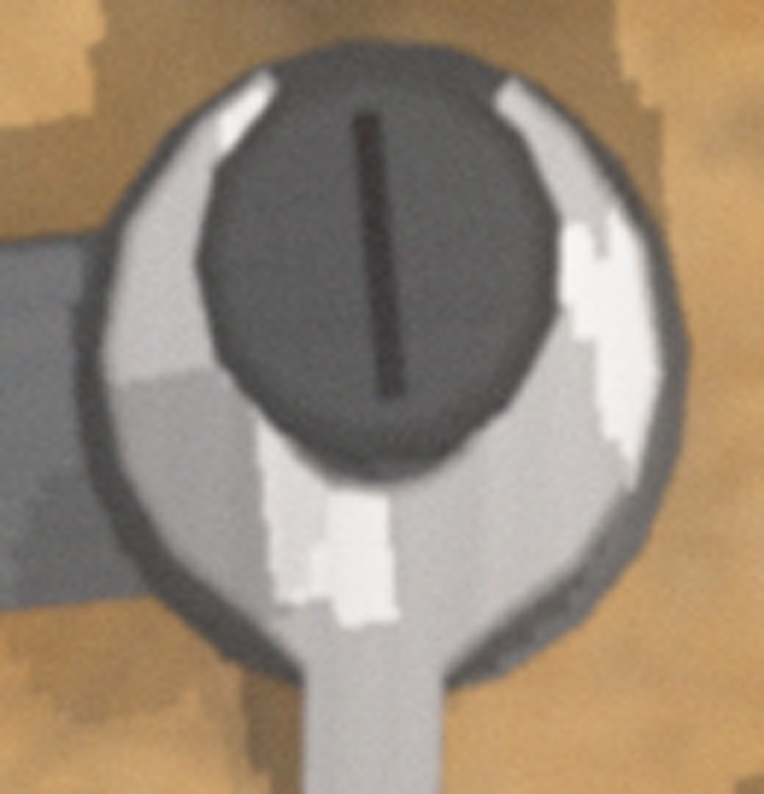

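{"method": "play_rows", "body": {"increments": [{"dx": 0, "dy": 0, "dz": 12, "rx": 0, "ry": 0, "rz": 0}, {"dx": 0, "dy": 0, "dz": 22, "rx": 0, "ry": 0, "rz": 0}, {"dx": 0, "dy": 0, "dz": 23, "rx": 0, "ry": 0, "rz": 0}, {"dx": 0, "dy": 0, "dz": 23, "rx": 0, "ry": 0, "rz": 0}, {"dx": 0, "dy": 0, "dz": 23, "rx": 0, "ry": 0, "rz": 0}], "fingers": 0.05}}

```text
t: 19.53
eef_pos: [495.2, -5.4, 226.7]
tcp_rot: [-3.139, 0.003, -0.104]
ft_force: [-0.3, -0.8, -1.2]
opening: 0.142
```

```bash
python3 -c "
from h import *
w=cam('wrist');crop(w,200,0,360,230,3.3,'w20');s=cam('side');crop(s,230,230,360,340,5,'s20');go(556.8,-12.3,36,-0.1)"
```

```text
t 19.6 d [61.9  0.5  0.7] r [-0.02  0.02 -0.03] F [ 0.4 -0.1 -0.7] op 0.146 q [-0.14  0.58  2.04  0.    0.53  1.53]
```

View pics/w20.png

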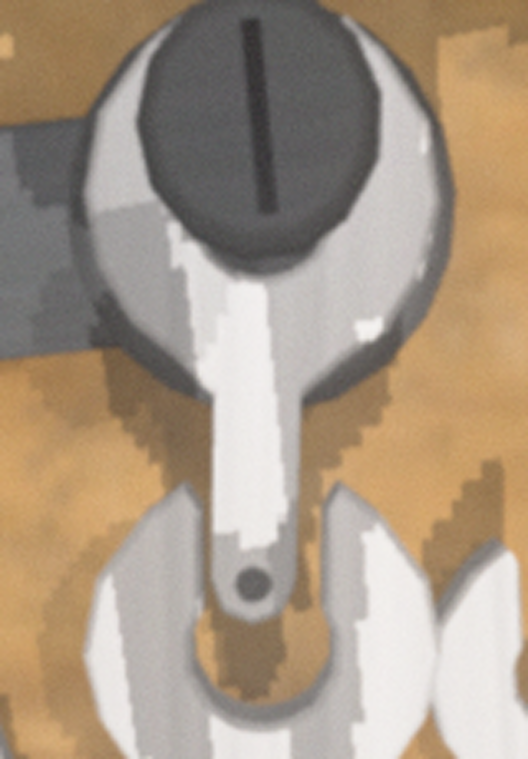

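View pics/s20.png

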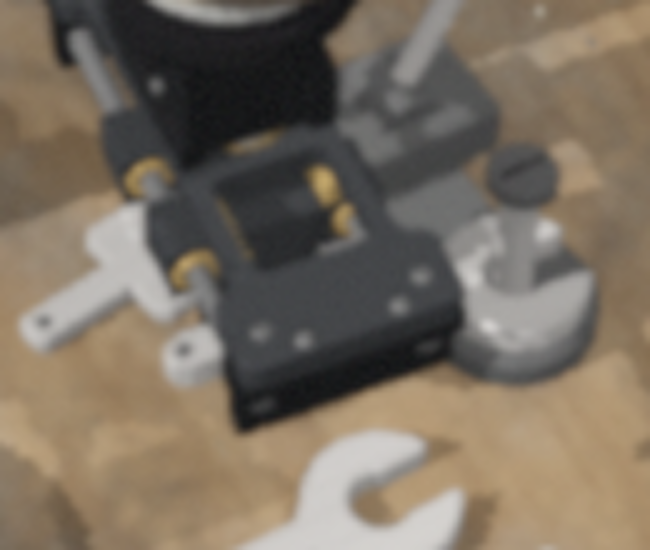

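{"method": "play_rows", "body": {"increments": [{"dx": 7, "dy": 0, "dz": 0, "rx": 0, "ry": 0, "rz": 0}, {"dx": 14, "dy": 0, "dz": 0, "rx": 0, "ry": 0, "rz": 0}, {"dx": 21, "dy": 0, "dz": 0, "rx": 0, "ry": 0, "rz": 0}, {"dx": 28, "dy": 0, "dz": 0, "rx": 0, "ry": 0, "rz": 0}, {"dx": 35, "dy": 0, "dz": 0, "rx": 0, "ry": 0, "rz": 0}, {"dx": 40, "dy": 0, "dz": 0, "rx": 0, "ry": 0, "rz": 0}], "fingers": 0.05}}

```text
t: 20.13
eef_pos: [536.1, -9.7, 226.7]
tcp_rot: [-3.139, 0.002, -0.104]
ft_force: [0.3, -0.1, -1.5]
opening: 0.14
```

```bash
python3 -c "
from h import *
w=cam('wrist');crop(w,200,60,360,290,3.3,'w21');go(556.8,-12.3,36,-0.1)"
```

```text
t 20.2 d [20.4  0.5  0.7] r [-0.02  0.01 -0.03] F [ 0.1 -0.3 -0.3] op 0.144 q [-0.14  0.62  1.93  0.    0.59  1.53]
```

View pics/w21.png

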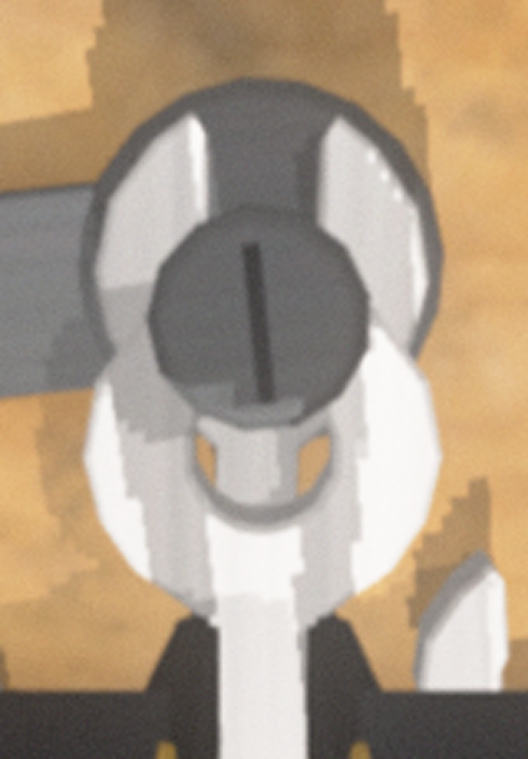

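{"method": "play_rows", "body": {"increments": [{"dx": 6, "dy": 0, "dz": 0, "rx": 0, "ry": 0, "rz": 0}, {"dx": 12, "dy": 0, "dz": 0, "rx": 0, "ry": 0, "rz": 0}, {"dx": 18, "dy": 0, "dz": 0, "rx": 0, "ry": 0, "rz": 0}, {"dx": 20, "dy": 0, "dz": 0, "rx": 0, "ry": 0, "rz": 0}, {"dx": 20, "dy": 0, "dz": 3, "rx": 0, "ry": 0, "rz": 0}, {"dx": 20, "dy": 0, "dz": 6, "rx": 0, "ry": 0, "rz": 0}, {"dx": 20, "dy": 0, "dz": 7.5, "rx": 0, "ry": 0, "rz": 0}, {"dx": 20, "dy": 0, "dz": 7.5, "rx": 0, "ry": 0, "rz": 0}], "fingers": 0.05}}

```text
t: 20.85
eef_pos: [556.2, -11.8, 218.7]
tcp_rot: [-3.139, 0.003, -0.104]
ft_force: [-0.3, 0.2, -1.4]
opening: 0.145
```

```bash
python3 -c "
from h import *
w=cam('wrist');crop(w,200,60,360,290,3.3,'w22');go(556.8,-12.3,28,-0.1)
s=cam('side');crop(s,230,230,360,340,5,'s22')"
```

```text
t 20.9 d [0.6 0.5 0.9] r [-0.02  0.02 -0.03] F [-0.4 -0.4 -1.3] op 0.148 q [-0.14  0.65  1.89  0.    0.6   1.53]
```

View pics/w22.png

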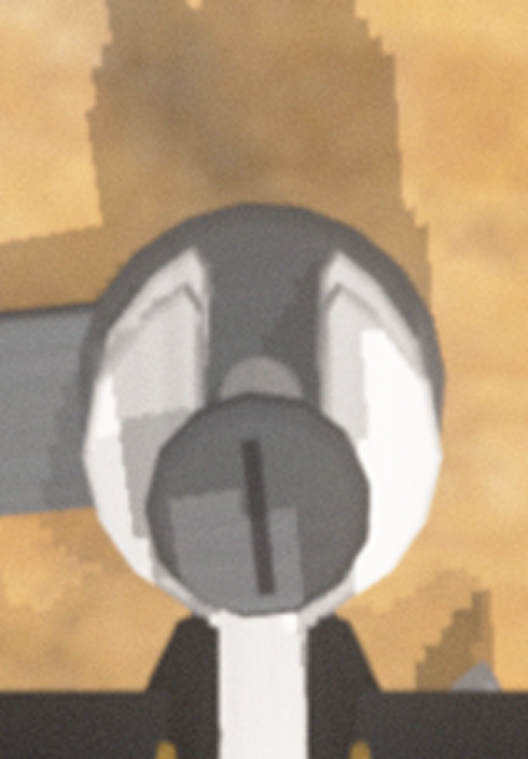

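View pics/s22.png

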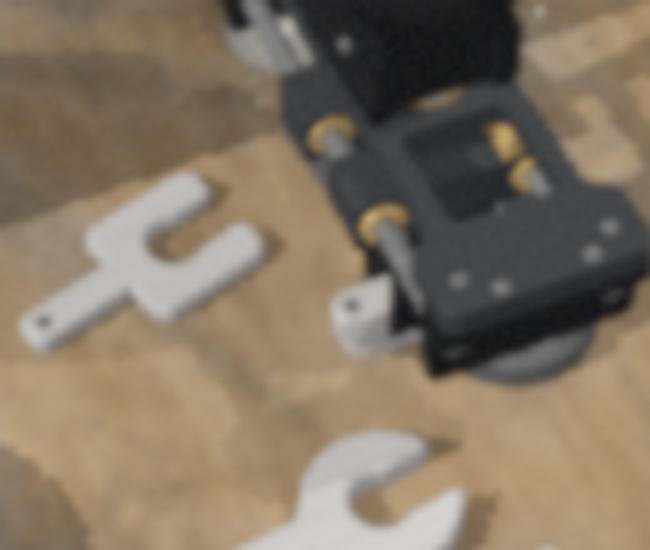

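{"method": "play_rows", "body": {"increments": [{"dx": 0, "dy": 0, "dz": 0.6, "rx": 0, "ry": 0, "rz": 0}, {"dx": 0, "dy": 0, "dz": 0.6, "rx": 0, "ry": 0, "rz": 0}, {"dx": 0, "dy": 0, "dz": 0.6, "rx": 0, "ry": 0, "rz": 0}], "fingers": 0.05}}

```text
t: 21.2
eef_pos: [556.3, -11.7, 218.6]
tcp_rot: [-3.139, 0.002, -0.104]
ft_force: [-0.2, -0.3, -1.4]
opening: 0.14
```

{"method": "play_rows", "body": {"increments": [{"dx": 0, "dy": 0, "dz": 0, "rx": 0, "ry": 0, "rz": 0}, {"dx": 0, "dy": 0, "dz": 0, "rx": 0, "ry": 0, "rz": 0}, {"dx": 0, "dy": 0, "dz": 0, "rx": 0, "ry": 0, "rz": 0}, {"dx": 0, "dy": 0, "dz": -15, "rx": 0, "ry": 0, "rz": 0}, {"dx": 0, "dy": 0, "dz": -35, "rx": 0, "ry": 0, "rz": 0}, {"dx": -20, "dy": 0, "dz": -60, "rx": 0, "ry": 0, "rz": 0}, {"dx": -50, "dy": 0, "dz": -80, "rx": 0, "ry": 0, "rz": 0}, {"dx": -80, "dy": 0, "dz": -100, "rx": 0, "ry": 0, "rz": 0}], "fingers": 0.3}}

```text
t: 21.87
eef_pos: [475.9, -3.7, 319.4]
tcp_rot: [-3.139, 0.001, -0.104]
ft_force: [0.2, -1.3, 0.0]
opening: 0.299
```

```bash
python3 -c "
from h import *
w=cam('wrist','w23');print(tip())
s=cam('side');crop(s,230,200,370,340,4,'s23')"
```

```text
(array([471.17430663,  -2.34247362, 132.16156662]), np.float64(-0.10305922640848908))
```

View pics/w23.png

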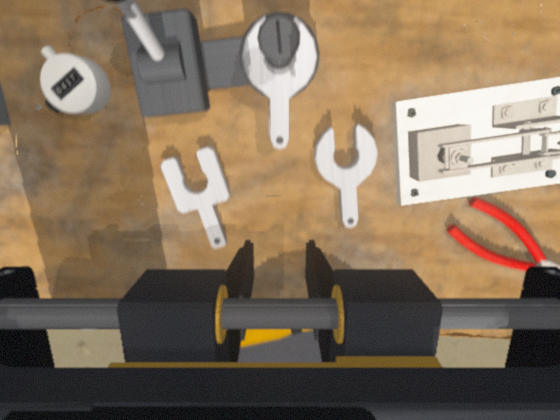

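View pics/s23.png

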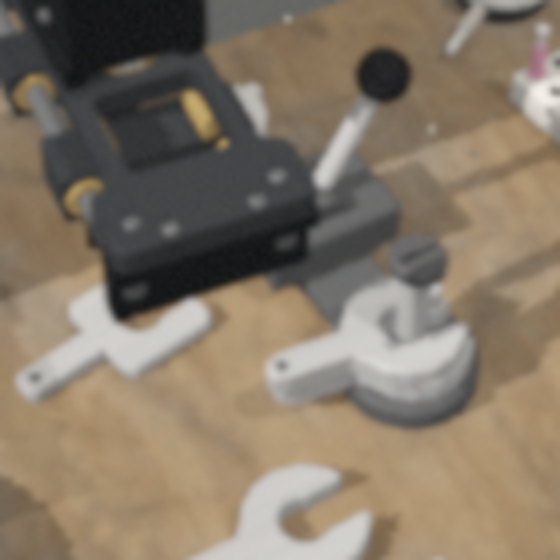

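```bash
python3 -c "
from h import *
w=cam('wrist')
d=find(w,(348,205),12);print(d)
go(*d['grip'],40,d['yaw'])"
```

```text
{'c': array([515.2, -64.3]), 'yaw': 0.021, 'n': 3185, 'tailw': 16.2, 'len': 89.8, 'grip': array([475.2, -65.2])}
t 22.0 d [ 5.7 61.6 90.1] r [-0.02 -0.01 -1.19] F [ 0.5 -0.8 -0.1] op 0.301 q [-0.15  0.4   2.01  0.    0.73  1.52]
```

{"method": "play_rows", "body": {"increments": [{"dx": 2, "dy": 25, "dz": 25, "rx": 0, "ry": 0, "rz": -0.5}, {"dx": 5, "dy": 50, "dz": 50, "rx": 0, "ry": 0, "rz": -1}, {"dx": 6, "dy": 62, "dz": 80, "rx": 0, "ry": 0, "rz": -1.2}, {"dx": 6, "dy": 62, "dz": 90, "rx": 0, "ry": 0, "rz": -1.2}, {"dx": 6, "dy": 62, "dz": 90, "rx": 0, "ry": 0, "rz": -1.2}, {"dx": 6, "dy": 62, "dz": 90, "rx": 0, "ry": 0, "rz": -1.2}], "fingers": 0.3}}

```text
t: 22.52
eef_pos: [475.9, -65.3, 229.9]
tcp_rot: [-3.139, 0.0, 0.021]
ft_force: [-0.5, 0.7, 0.2]
opening: 0.301
```

```bash
python3 -c "
from h import *
w=cam('wrist','w24')
d=find(w,(279,240),12);print(d)
go(*d['grip'],2,d['yaw'])
s=cam('side','s24')"
```

```text
{'c': array([515.3, -65.4]), 'yaw': 0.017, 'n': 5859, 'tailw': 14.2, 'len': 89.7, 'grip': array([475.3, -66. ])}
t 22.6 d [-0.7  1.  38.6] r [-0.02 -0.01  0.05] F [ 0.5 -0.1 -0.3] op 0.302 q [-0.27  0.56  2.07  0.01  0.51  1.27]
```

View pics/w24.png

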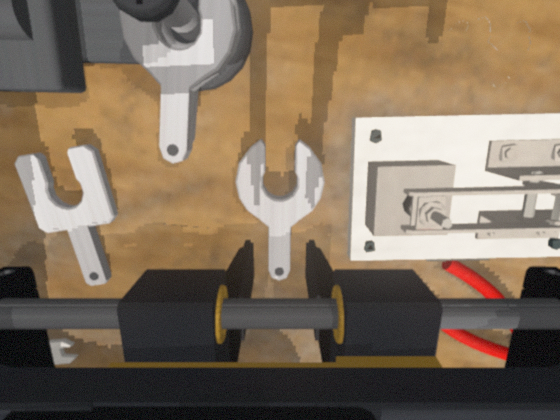

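View pics/s24.png

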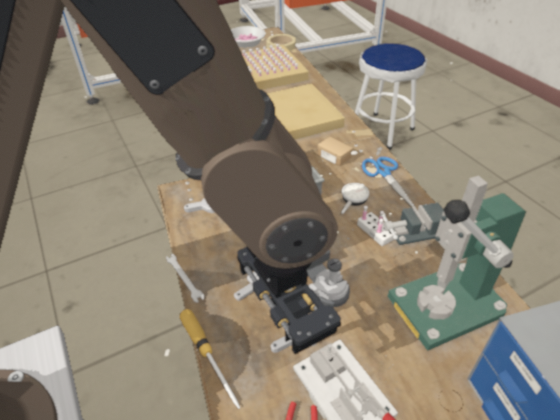

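{"method": "play_rows", "body": {"increments": [{"dx": 0, "dy": 0.5, "dz": 15, "rx": 0, "ry": 0, "rz": 0}, {"dx": 0, "dy": 0.8, "dz": 28, "rx": 0, "ry": 0, "rz": 0}, {"dx": 0, "dy": 0.8, "dz": 35, "rx": 0, "ry": 0, "rz": 0}, {"dx": 0, "dy": 0.8, "dz": 37, "rx": 0, "ry": 0, "rz": 0}, {"dx": 0, "dy": 0.8, "dz": 37, "rx": 0, "ry": 0, "rz": 0}, {"dx": 0, "dy": 0.8, "dz": 37, "rx": 0, "ry": 0, "rz": 0}], "fingers": 0.3}}

```text
t: 23.12
eef_pos: [476.2, -65.6, 194.7]
tcp_rot: [-3.14, -0.003, 0.023]
ft_force: [-0.1, -0.8, 0.5]
opening: 0.299
```

{"method": "play_rows", "body": {"increments": [{"dx": 0, "dy": 0, "dz": 2.5, "rx": 0, "ry": 0, "rz": 0}, {"dx": 0, "dy": 0, "dz": 2.5, "rx": 0, "ry": 0, "rz": 0}, {"dx": 0, "dy": 0, "dz": 2.5, "rx": 0, "ry": 0, "rz": 0}], "fingers": 0.3}}

```text
t: 23.37
eef_pos: [476.3, -65.6, 192.5]
tcp_rot: [-3.14, -0.004, 0.023]
ft_force: [0.2, 0.1, -0.1]
opening: 0.298
```

{"method": "play_rows", "body": {"increments": [{"dx": 0, "dy": 0, "dz": 0, "rx": 0, "ry": 0, "rz": 0}, {"dx": 0, "dy": 0, "dz": 0, "rx": 0, "ry": 0, "rz": 0}, {"dx": 0, "dy": 0, "dz": 0, "rx": 0, "ry": 0, "rz": 0}, {"dx": 0, "dy": 0, "dz": 0, "rx": 0, "ry": 0, "rz": 0}, {"dx": 0, "dy": 0, "dz": 0, "rx": 0, "ry": 0, "rz": 0}, {"dx": 0, "dy": 0, "dz": 0, "rx": 0, "ry": 0, "rz": 0}], "fingers": 0.05}}

```text
t: 23.87
eef_pos: [476.3, -65.6, 192.6]
tcp_rot: [-3.14, -0.004, 0.023]
ft_force: [-0.3, 0.8, 3.5]
opening: 0.148
```

```bash
python3 -c "
from h import *
print(tip());go(490,-5.6,85,-0.1)"
```

```text
(array([477.02813227, -65.26004083,   2.59036721]), np.float64(0.022704974668711353))
t 23.9 d [ 15.4 -59.8 -82.3] r [-0.02 -0.04  1.17] F [-0.3  0.8  3.5] op 0.148 q [-0.27  0.64  2.09  0.01  0.41  1.27]
```

{"method": "play_rows", "body": {"increments": [{"dx": 0, "dy": 0, "dz": -38, "rx": 0, "ry": 0, "rz": 0}, {"dx": 0, "dy": -5, "dz": -70, "rx": 0, "ry": 0, "rz": 0.4}, {"dx": 8, "dy": -30, "dz": -80, "rx": 0, "ry": 0, "rz": 0.8}, {"dx": 15, "dy": -60, "dz": -80, "rx": 0, "ry": 0, "rz": 1.17}, {"dx": 15, "dy": -60, "dz": -80, "rx": 0, "ry": 0, "rz": 1.17}, {"dx": 15, "dy": -60, "dz": -80, "rx": 0, "ry": 0, "rz": 1.17}, {"dx": 15, "dy": -60, "dz": -80, "rx": 0, "ry": 0, "rz": 1.17}], "fingers": 0.05}}

```text
t: 24.45
eef_pos: [489.4, -5.4, 272.4]
tcp_rot: [-3.14, -0.003, -0.099]
ft_force: [0.1, -1.0, -2.2]
opening: 0.146
```

```bash
python3 -c "
from h import *
w=cam('wrist','w25');crop(w,200,0,360,230,3.3,'w25c');go(494,-6,50,-0.1)"
```

```text
t 24.5 d [ 4.5 -0.2 32.4] r [-0.02 -0.02  0.01] F [ 0.5  0.3 -1.4] op 0.142 q [-0.15  0.5   2.02  0.    0.62  1.52]
```

View pics/w25c.png

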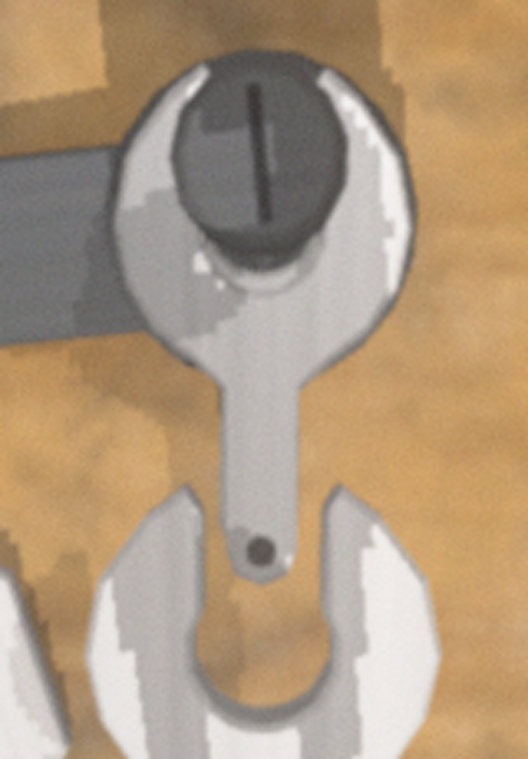

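{"method": "play_rows", "body": {"increments": [{"dx": 0, "dy": 0, "dz": 12, "rx": 0, "ry": 0, "rz": 0}, {"dx": 2, "dy": 0, "dz": 24, "rx": 0, "ry": 0, "rz": 0}, {"dx": 4, "dy": 0, "dz": 32, "rx": 0, "ry": 0, "rz": 0}, {"dx": 4, "dy": 0, "dz": 33, "rx": 0, "ry": 0, "rz": 0}, {"dx": 4, "dy": 0, "dz": 33, "rx": 0, "ry": 0, "rz": 0}], "fingers": 0.05}}

```text
t: 24.92
eef_pos: [493.5, -6.7, 238.8]
tcp_rot: [-3.14, -0.001, -0.1]
ft_force: [-0.0, -0.4, -1.8]
opening: 0.144
```

```bash
python3 -c "
from h import *
w=cam('wrist');crop(w,200,0,360,230,3.3,'w26c');go(595.6-38.6*.995,-16.2+38.6*.1,49,-0.1)"
```

```text
t 25.0 d [63.9 -0.6  0.4] r [-0.02 -0.02  0.  ] F [-0.5 -0.5 -1.3] op 0.145 q [-0.15  0.56  2.03  0.    0.55  1.52]
```

View pics/w26c.png

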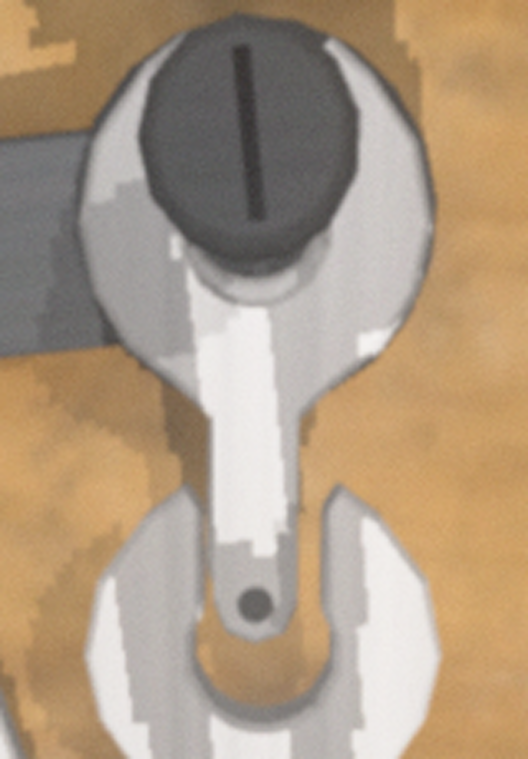

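{"method": "play_rows", "body": {"increments": [{"dx": 7, "dy": -1, "dz": 0, "rx": 0, "ry": 0, "rz": 0}, {"dx": 10, "dy": -1.7, "dz": 0, "rx": 0, "ry": 0, "rz": 0}, {"dx": 10, "dy": -1.7, "dz": 0, "rx": 0, "ry": 0, "rz": 0}], "fingers": 0.05}}

```text
t: 25.22
eef_pos: [504.6, -5.9, 239.8]
tcp_rot: [-3.14, -0.004, -0.1]
ft_force: [0.3, 0.4, -1.5]
opening: 0.142
```

```bash
python3 -c "
from h import *
w=cam('wrist');crop(w,200,10,360,240,3.3,'w27c');go(595.6-38.6*.995,-16.2+38.6*.1,49,-0.1)"
```

```text
t 25.3 d [53.5  1.2  0.8] r [-0.02 -0.03  0.  ] F [-0.2  0.2 -1.5] op 0.143 q [-0.14  0.57  2.01  0.    0.56  1.52]
```

View pics/w27c.png

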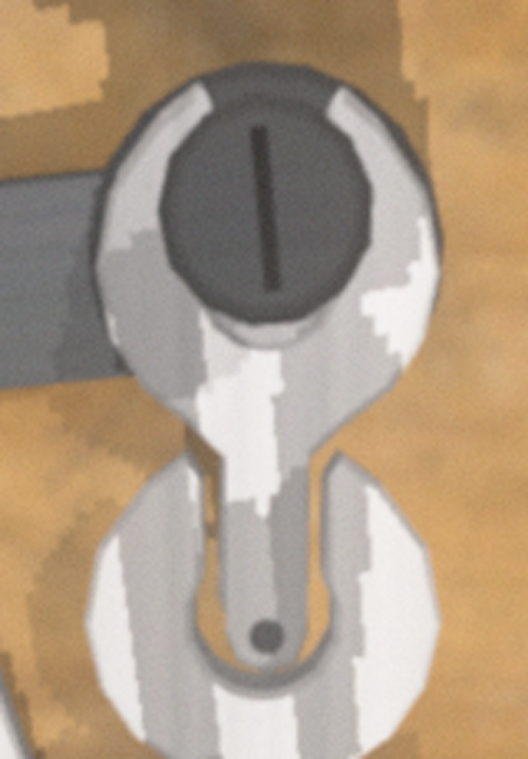

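{"method": "play_rows", "body": {"increments": [{"dx": 7, "dy": 0.4, "dz": 0, "rx": 0, "ry": 0, "rz": 0}, {"dx": 14, "dy": 0.4, "dz": 0, "rx": 0, "ry": 0, "rz": 0}, {"dx": 21, "dy": 0.4, "dz": 0, "rx": 0, "ry": 0, "rz": 0}, {"dx": 28, "dy": 0.4, "dz": 0, "rx": 0, "ry": 0, "rz": 0}, {"dx": 33, "dy": 0.4, "dz": 0, "rx": 0, "ry": 0, "rz": 0}], "fingers": 0.05}}

```text
t: 25.68
eef_pos: [537.9, -9.6, 239.7]
tcp_rot: [-3.14, -0.003, -0.1]
ft_force: [-0.2, 0.5, -1.5]
opening: 0.146
```

```bash
python3 -c "
from h import *
w=cam('wrist');crop(w,200,60,360,290,3.3,'w28c');go(595.6-38.6*.995,-16.2+38.6*.1,49,-0.1)"
```

```text
t 25.7 d [18.9  0.7  0.8] r [-0.02 -0.04  0.  ] F [ 0.8 -0.3 -0.9] op 0.142 q [-0.14  0.6   1.92  0.    0.61  1.53]
```

View pics/w28c.png

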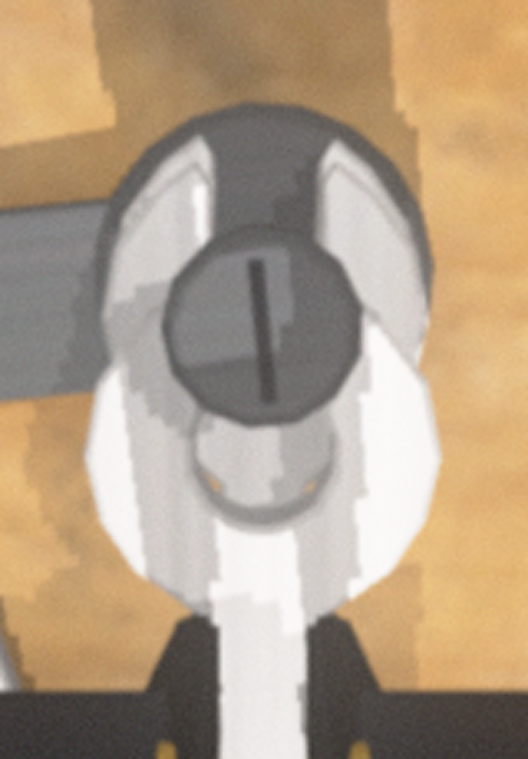

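{"method": "play_rows", "body": {"increments": [{"dx": 6, "dy": 0, "dz": 0, "rx": 0, "ry": 0, "rz": 0}, {"dx": 12, "dy": 0, "dz": 0, "rx": 0, "ry": 0, "rz": 0}, {"dx": 18, "dy": 0, "dz": 0, "rx": 0, "ry": 0, "rz": 0}, {"dx": 19, "dy": 0, "dz": 0, "rx": 0, "ry": 0, "rz": 0}, {"dx": 19, "dy": 0, "dz": 3, "rx": 0, "ry": 0, "rz": 0}, {"dx": 19, "dy": 0, "dz": 6, "rx": 0, "ry": 0, "rz": 0}, {"dx": 19, "dy": 0, "dz": 8.5, "rx": 0, "ry": 0, "rz": 0}, {"dx": 19, "dy": 0, "dz": 8.5, "rx": 0, "ry": 0, "rz": 0}], "fingers": 0.05}}

```text
t: 26.4
eef_pos: [557.1, -11.5, 230.8]
tcp_rot: [-3.14, -0.003, -0.1]
ft_force: [-0.1, -0.3, -2.2]
opening: 0.143
```

```bash
python3 -c "
from h import *
w=cam('wrist');crop(w,200,60,360,290,3.3,'w29c');go(595.6-38.6*.995,-16.2+38.6*.1,40.6,-0.1)"
```

```text
t 26.4 d [0.1 0.8 0.4] r [-0.02 -0.03  0.  ] F [-0.3  0.  -2.2] op 0.145 q [-0.14  0.63  1.88  0.    0.63  1.53]
```

View pics/w29c.png

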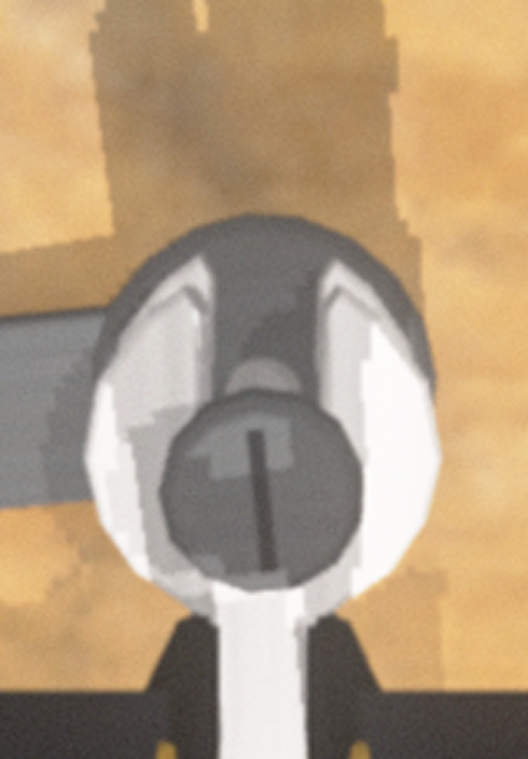

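Seated above the stack. Release and retreat.

{"method": "play_rows", "body": {"increments": [{"dx": 0, "dy": 0, "dz": 0.4, "rx": 0, "ry": 0, "rz": 0}, {"dx": 0, "dy": 0, "dz": 0.4, "rx": 0, "ry": 0, "rz": 0}], "fingers": 0.05}}

```text
t: 26.62
eef_pos: [557.1, -11.6, 230.7]
tcp_rot: [-3.14, -0.003, -0.1]
ft_force: [0.5, -0.1, -1.3]
opening: 0.143
```

{"method": "play_rows", "body": {"increments": [{"dx": 0, "dy": 0, "dz": 0, "rx": 0, "ry": 0, "rz": 0}, {"dx": 0, "dy": 0, "dz": 0, "rx": 0, "ry": 0, "rz": 0}, {"dx": 0, "dy": 0, "dz": 0, "rx": 0, "ry": 0, "rz": 0}, {"dx": 0, "dy": 0, "dz": -15, "rx": 0, "ry": 0, "rz": 0}, {"dx": 0, "dy": 0, "dz": -35, "rx": 0, "ry": 0, "rz": 0}, {"dx": -20, "dy": 0, "dz": -60, "rx": 0, "ry": 0, "rz": 0}, {"dx": -50, "dy": -20, "dz": -80, "rx": 0, "ry": 0, "rz": 0}, {"dx": -80, "dy": -45, "dz": -85, "rx": 0, "ry": 0, "rz": 0}], "fingers": 0.3}}

```text
t: 27.28
eef_pos: [481.2, 40.6, 317.8]
tcp_rot: [-3.14, -0.008, -0.102]
ft_force: [1.1, 0.8, 0.3]
opening: 0.299
```

```bash
python3 -c "
from h import *
w=cam('wrist','w30');print(tip())
s=cam('side');crop(s,170,180,370,340,3.5,'s30')"
```

```text
(array([476.83843147,  44.8984947 , 127.37200952]), np.float64(-0.10027565232075197))
```

View pics/w30.png

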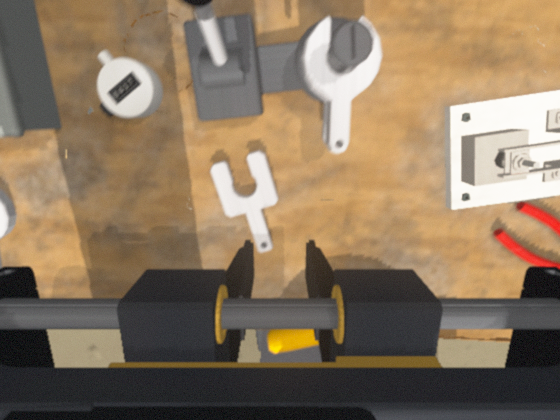

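View pics/s30.png

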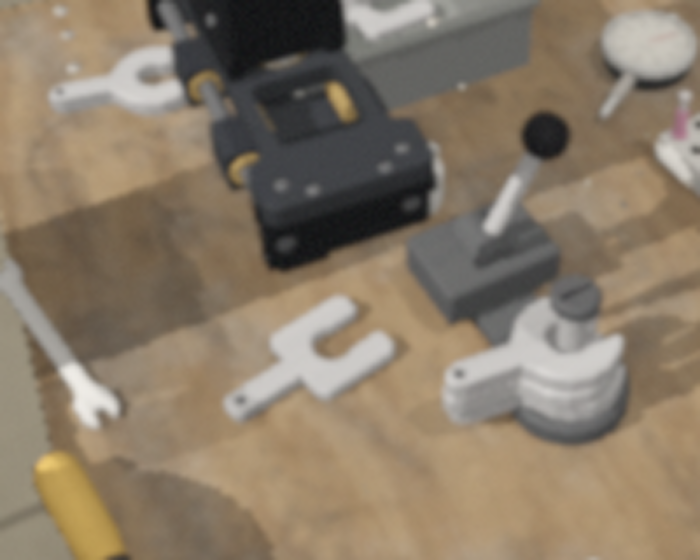

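Three stacked flat. The square one next, since it is near.

```bash
python3 -c "
from h import *
w=cam('wrist')
d=find(w,(260,225),8);print(d)
go(*d['grip'],40,d['yaw'])"
```

```text
{'c': array([505.7,  67.6]), 'yaw': 0.184, 'n': 3268, 'tailw': 15.5, 'len': 90.8, 'grip': array([466.4,  60.3])}
t 27.4 d [-16.  -16.4  86.5] r [-0.01 -0.05 -2.69] F [ 1.5 -0.6 -0.8] op 0.298 q [-0.05  0.41  2.    0.    0.72  1.62]
```

{"method": "play_rows", "body": {"increments": [{"dx": -8, "dy": -8, "dz": 25, "rx": 0, "ry": 0, "rz": -0.9}, {"dx": -16, "dy": -16, "dz": 50, "rx": 0, "ry": 0, "rz": -1.8}, {"dx": -16, "dy": -16, "dz": 75, "rx": 0, "ry": 0, "rz": -2.7}, {"dx": -16, "dy": -16, "dz": 88, "rx": 0, "ry": 0, "rz": -2.7}, {"dx": -16, "dy": -16, "dz": 88, "rx": 0, "ry": 0, "rz": -2.7}, {"dx": -16, "dy": -16, "dz": 88, "rx": 0, "ry": 0, "rz": -2.7}], "fingers": 0.3}}

```text
t: 27.93
eef_pos: [467.0, 59.6, 228.0]
tcp_rot: [-3.141, -0.004, 0.184]
ft_force: [-0.3, 0.2, -0.1]
opening: 0.3
```

```bash
python3 -c "
from h import *
w=cam('wrist','w31')
d=find(w,(279,240),8);print(d)
go(*d['grip'],1.5,d['yaw'])"
```

```text
{'c': array([505.7,  68. ]), 'yaw': 0.184, 'n': 6524, 'tailw': 14.8, 'len': 90.4, 'grip': array([466.4,  60.7])}
t 28.0 d [-0.6 -1.2 37.2] r [-0.01 -0.05 -0.  ] F [-0.1  0.6  0.1] op 0.303 q [-0.01  0.56  2.1   0.    0.48  1.37]
```

{"method": "play_rows", "body": {"increments": [{"dx": 0, "dy": -0.5, "dz": 15, "rx": 0, "ry": 0, "rz": 0}, {"dx": 0, "dy": -1, "dz": 28, "rx": 0, "ry": 0, "rz": 0}, {"dx": 0, "dy": -1, "dz": 36, "rx": 0, "ry": 0, "rz": 0}, {"dx": 0, "dy": -1, "dz": 36, "rx": 0, "ry": 0, "rz": 0}, {"dx": 0, "dy": -1, "dz": 36, "rx": 0, "ry": 0, "rz": 0}], "fingers": 0.3}}

```text
t: 28.4
eef_pos: [467.3, 60.5, 193.1]
tcp_rot: [-3.141, -0.005, 0.184]
ft_force: [-1.5, -0.7, -0.5]
opening: 0.3
```

{"method": "play_rows", "body": {"increments": [{"dx": 0, "dy": 0, "dz": 1.2, "rx": 0, "ry": 0, "rz": 0}, {"dx": 0, "dy": 0, "dz": 1.2, "rx": 0, "ry": 0, "rz": 0}, {"dx": 0, "dy": 0, "dz": 1.2, "rx": 0, "ry": 0, "rz": 0}, {"dx": 0, "dy": 0, "dz": 1.2, "rx": 0, "ry": 0, "rz": 0}, {"dx": 0, "dy": 0, "dz": 1.2, "rx": 0, "ry": 0, "rz": 0}, {"dx": 0, "dy": 0, "dz": 1.2, "rx": 0, "ry": 0, "rz": 0}, {"dx": 0, "dy": 0, "dz": 1.2, "rx": 0, "ry": 0, "rz": 0}], "fingers": 0.05}}

```text
t: 28.98
eef_pos: [467.4, 60.5, 192.5]
tcp_rot: [-3.141, -0.006, 0.183]
ft_force: [-0.0, -0.2, 7.0]
opening: 0.143
```

{"method": "play_rows", "body": {"increments": [{"dx": 0, "dy": 0, "dz": -35, "rx": 0, "ry": 0, "rz": 0}, {"dx": 0, "dy": 0, "dz": -70, "rx": 0, "ry": 0, "rz": 0}, {"dx": 0, "dy": -10, "dz": -105, "rx": 0, "ry": 0, "rz": 0.4}, {"dx": 10, "dy": -40, "dz": -125, "rx": 0, "ry": 0, "rz": 0.8}, {"dx": 30, "dy": -75, "dz": -130, "rx": 0, "ry": 0, "rz": 1.2}, {"dx": 50, "dy": -110, "dz": -130, "rx": 0, "ry": 0, "rz": 1.5}, {"dx": 80, "dy": -140, "dz": -130, "rx": 0, "ry": 0, "rz": 1.8}], "fingers": 0.05}}

```text
t: 29.57
eef_pos: [518.3, 214.0, 324.2]
tcp_rot: [-3.14, -0.007, -0.007]
ft_force: [1.8, -0.3, -0.8]
opening: 0.142
```

```bash
python3 -c "
from h import *
go(615,282,35,0)
w=cam('wrist','w32')"
```

```text
t 29.6 d [ 95.6 -68.5 100. ] r [-0.02 -0.06 -0.06] F [ 1.8 -0.3 -0.8] op 0.142 q [ 0.27  0.5   1.81 -0.    0.83  1.85]
```

View pics/w32.png

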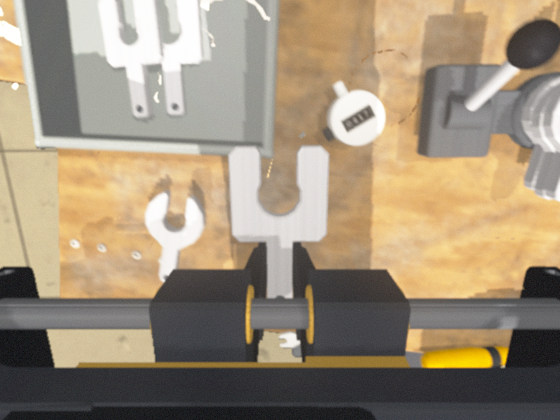

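{"method": "play_rows", "body": {"increments": [{"dx": 30, "dy": -15, "dz": 0, "rx": 0, "ry": 0, "rz": 0}, {"dx": 65, "dy": -30, "dz": 0, "rx": 0, "ry": 0, "rz": 0}, {"dx": 100, "dy": -46, "dz": 0, "rx": 0, "ry": 0, "rz": 0}, {"dx": 102, "dy": -46, "dz": 5, "rx": 0, "ry": 0, "rz": 0}, {"dx": 102, "dy": -46, "dz": 40, "rx": 0, "ry": 0, "rz": 0}, {"dx": 102, "dy": -46, "dz": 75, "rx": 0, "ry": 0, "rz": 0}, {"dx": 102, "dy": -46, "dz": 92, "rx": 0, "ry": 0, "rz": 0}, {"dx": 102, "dy": -46, "dz": 92, "rx": 0, "ry": 0, "rz": 0}], "fingers": 0.05}}

```text
t: 30.28
eef_pos: [624.7, 263.4, 228.9]
tcp_rot: [-3.14, -0.004, -0.007]
ft_force: [0.1, -0.4, -1.3]
opening: 0.142
```

```bash
python3 -c "
from h import *
print(tip())
w=cam('wrist','w33');t=cam('top');crop(t,140,130,300,300,4*.85,'t33')"
```

```text
(array([625.39886518, 263.67363186,  38.92174807]), np.float64(-0.007364207358519836))
```

View pics/w33.png

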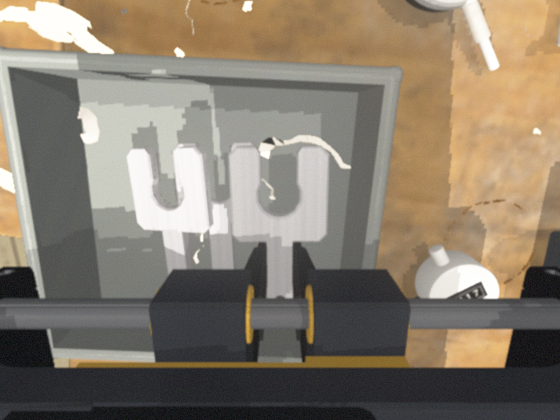

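{"method": "play_rows", "body": {"increments": [{"dx": 0, "dy": 0, "dz": 0, "rx": 0, "ry": 0, "rz": 0}, {"dx": 0, "dy": 0, "dz": 0, "rx": 0, "ry": 0, "rz": 0}, {"dx": 0, "dy": 0, "dz": 0, "rx": 0, "ry": 0, "rz": 0}, {"dx": 0, "dy": 0, "dz": -30, "rx": 0, "ry": 0, "rz": 0}, {"dx": 0, "dy": 0, "dz": -65, "rx": 0, "ry": 0, "rz": 0}, {"dx": -20, "dy": 0, "dz": -95, "rx": 0, "ry": 0, "rz": 0}, {"dx": -55, "dy": -5, "dz": -110, "rx": 0, "ry": 0, "rz": 0}, {"dx": -90, "dy": -15, "dz": -110, "rx": 0, "ry": 0, "rz": 0}], "fingers": 0.35}}

```text
t: 31.05
eef_pos: [534.2, 278.4, 347.1]
tcp_rot: [-3.135, -0.017, -0.009]
ft_force: [-0.3, 0.6, -0.5]
opening: 0.348
```

{"method": "play_rows", "body": {"increments": [{"dx": -35, "dy": -5, "dz": 0, "rx": 0, "ry": 0, "rz": 0.3}, {"dx": -60, "dy": -15, "dz": 0, "rx": 0, "ry": 0, "rz": 0.6}, {"dx": -70, "dy": -25, "dz": 0, "rx": 0, "ry": 0, "rz": 1.2}, {"dx": -70, "dy": -25, "dz": 0, "rx": 0, "ry": 0, "rz": 1.5}, {"dx": -70, "dy": -25, "dz": 0, "rx": 0, "ry": 0, "rz": 1.5}], "fingers": 0.3}}

```text
t: 31.47
eef_pos: [463.7, 304.5, 347.4]
tcp_rot: [-3.131, -0.018, -0.166]
ft_force: [0.2, 0.3, 0.6]
opening: 0.302
```

```bash
python3 -c "
from h import *
print(tip())
w=cam('wrist','w34')"
```

```text
(array([467.32888816, 305.83590565, 157.40906572]), np.float64(-0.1661975851099411))
```

View pics/w34.png

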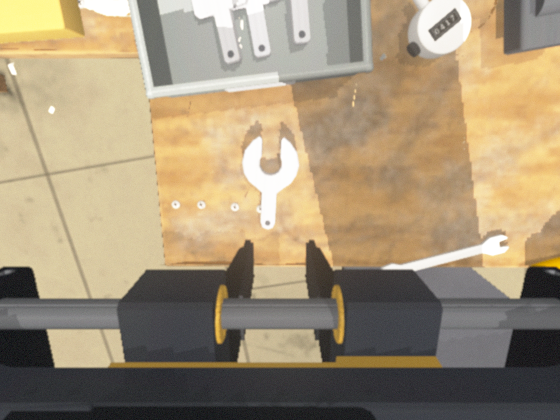

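```bash
python3 -c "
from h import *
w=cam('wrist')
d=find(w,(269,205),12);print(d)
go(*d['grip'],40,d['yaw'])"
```

```text
{'c': array([504.4, 309.2]), 'yaw': -0.216, 'n': 2823, 'tailw': 20.3, 'len': 90.2, 'grip': array([465.3, 317.8])}
t 31.6 d [ -3.5 -12.7 116.9] r [-0.1  -0.16  0.49] F [-0.7  0.3  0.7] op 0.302 q [ 0.46  0.46  1.8  -0.    0.86  2.2 ]
```

{"method": "play_rows", "body": {"increments": [{"dx": -2, "dy": -5, "dz": 35, "rx": 0, "ry": -0.1, "rz": 0.2}, {"dx": -3, "dy": -10, "dz": 70, "rx": -0.1, "ry": -0.2, "rz": 0.5}, {"dx": -3, "dy": -12, "dz": 100, "rx": -0.1, "ry": -0.2, "rz": 0.5}, {"dx": -3, "dy": -13, "dz": 118, "rx": -0.1, "ry": -0.2, "rz": 0.5}, {"dx": -3, "dy": -13, "dz": 118, "rx": -0.1, "ry": -0.2, "rz": 0.5}, {"dx": -3, "dy": -13, "dz": 118, "rx": -0.1, "ry": -0.2, "rz": 0.5}], "fingers": 0.3}}

```text
t: 32.07
eef_pos: [466.3, 317.8, 228.6]
tcp_rot: [3.14, 0.005, -0.217]
ft_force: [0.5, 0.5, 0.8]
opening: 0.298
```

```bash
python3 -c "
from h import *
w=cam('wrist','w35')
d=find(w,(279,240),12);print(d)
go(*d['grip'],1.5,d['yaw'])"
```

```text
{'c': array([505.5, 310.3]), 'yaw': -0.191, 'n': 6912, 'tailw': 19.8, 'len': 89.9, 'grip': array([466.3, 317.9])}
t 32.1 d [-0.   0.1 38.2] r [-0.    0.04 -0.25] F [-0.3  0.3  1.3] op 0.296 q [0.48 0.64 1.86 0.   0.64 2.27]
```

View pics/w35.png

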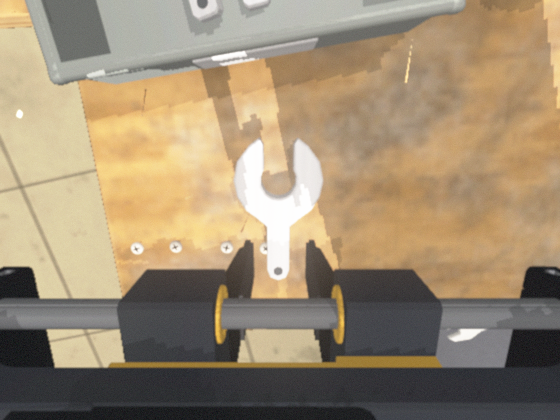

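{"method": "play_rows", "body": {"increments": [{"dx": 0, "dy": 0, "dz": 15, "rx": 0, "ry": 0, "rz": 0}, {"dx": 0, "dy": 0, "dz": 28, "rx": 0, "ry": 0, "rz": 0}, {"dx": 0, "dy": 0, "dz": 36, "rx": 0, "ry": 0, "rz": 0}, {"dx": 0, "dy": 0, "dz": 37, "rx": 0, "ry": 0, "rz": 0}, {"dx": 0, "dy": 0, "dz": 37, "rx": 0, "ry": 0, "rz": 0}], "fingers": 0.3}}

```text
t: 32.53
eef_pos: [466.6, 317.9, 193.4]
tcp_rot: [-3.141, 0.003, -0.217]
ft_force: [-0.2, 0.9, -0.1]
opening: 0.296
```

{"method": "play_rows", "body": {"increments": [{"dx": 0, "dy": 0, "dz": 1, "rx": 0, "ry": 0, "rz": 0}, {"dx": 0, "dy": 0, "dz": 1, "rx": 0, "ry": 0, "rz": 0}, {"dx": 0, "dy": 0, "dz": 1, "rx": 0, "ry": 0, "rz": 0}, {"dx": 0, "dy": 0, "dz": 1, "rx": 0, "ry": 0, "rz": 0}, {"dx": 0, "dy": 0, "dz": 1, "rx": 0, "ry": 0, "rz": 0}, {"dx": 0, "dy": 0, "dz": 1, "rx": 0, "ry": 0, "rz": 0}, {"dx": 0, "dy": 0, "dz": 1, "rx": 0, "ry": 0, "rz": 0}], "fingers": 0.05}}

```text
t: 33.12
eef_pos: [466.7, 318.0, 193.1]
tcp_rot: [-3.141, 0.002, -0.217]
ft_force: [-0.7, -1.2, 6.7]
opening: 0.146
```

```bash
python3 -c "
from h import *
print(tip());go(485,-5,85,-0.1)"
```

```text
(array([466.30177034, 318.28820356,   3.0751655 ]), np.float64(-0.21679245004981085))
t 33.1 d [ 87.2 311.4 -82.5] r [-0.01  0.02 -1.12] F [-0.7 -1.2  6.7] op 0.146 q [0.48 0.7  1.88 0.   0.56 2.26]
```

{"method": "play_rows", "body": {"increments": [{"dx": 0, "dy": 0, "dz": -38, "rx": 0, "ry": 0, "rz": 0}, {"dx": 3, "dy": 10, "dz": -74, "rx": 0, "ry": 0, "rz": 0}, {"dx": 14, "dy": 48, "dz": -85, "rx": 0, "ry": 0, "rz": -0.2}, {"dx": 24, "dy": 86, "dz": -85, "rx": 0, "ry": 0, "rz": -0.4}, {"dx": 35, "dy": 124, "dz": -85, "rx": 0, "ry": 0, "rz": -0.6}, {"dx": 45, "dy": 162, "dz": -85, "rx": 0, "ry": 0, "rz": -0.8}, {"dx": 56, "dy": 200, "dz": -85, "rx": 0, "ry": 0, "rz": -1}, {"dx": 66, "dy": 235, "dz": -85, "rx": 0, "ry": 0, "rz": -1.1}], "fingers": 0.05}}

```text
t: 33.78
eef_pos: [480.4, 72.2, 277.8]
tcp_rot: [-3.14, 0.002, -0.1]
ft_force: [0.7, 0.7, -1.7]
opening: 0.144
```

```bash
python3 -c "
from h import *
print(tip());go(485,-5,85,-0.1)"
```

```text
(array([480.06430154,  72.52739403,  87.849639  ]), np.float64(-0.10030882745059189))
t 33.8 d [12.3 76.4  2.7] r [-0.01  0.02 -0.  ] F [ 0.7  0.7 -1.7] op 0.144 q [0.01 0.48 2.02 0.   0.64 1.68]
```

{"method": "play_rows", "body": {"increments": [{"dx": 4, "dy": 25, "dz": 0, "rx": 0, "ry": 0, "rz": 0}, {"dx": 9, "dy": 50, "dz": 2, "rx": 0, "ry": 0, "rz": 0}, {"dx": 12, "dy": 74, "dz": 3, "rx": 0, "ry": 0, "rz": 0}, {"dx": 12, "dy": 76, "dz": 3, "rx": 0, "ry": 0, "rz": 0}, {"dx": 12, "dy": 76, "dz": 3, "rx": 0, "ry": 0, "rz": 0}, {"dx": 12, "dy": 76, "dz": 3, "rx": 0, "ry": 0, "rz": 0}], "fingers": 0.05}}

```text
t: 34.28
eef_pos: [484.6, -4.3, 274.7]
tcp_rot: [-3.14, 0.002, -0.101]
ft_force: [0.1, 0.5, -0.5]
opening: 0.144
```

```bash
python3 -c "
from h import *
w=cam('wrist');crop(w,200,0,360,230,3.3,'w36c');go(494,-6,60,-0.1)
s=cam('side');crop(s,230,200,370,340,4,'s36')"
```

```text
t 34.3 d [ 9.6  1.2 24.7] r [-0.01  0.02  0.  ] F [-0.1 -0.  -1.6] op 0.143 q [-0.14  0.49  2.03  0.    0.63  1.52]
```

View pics/w36c.png

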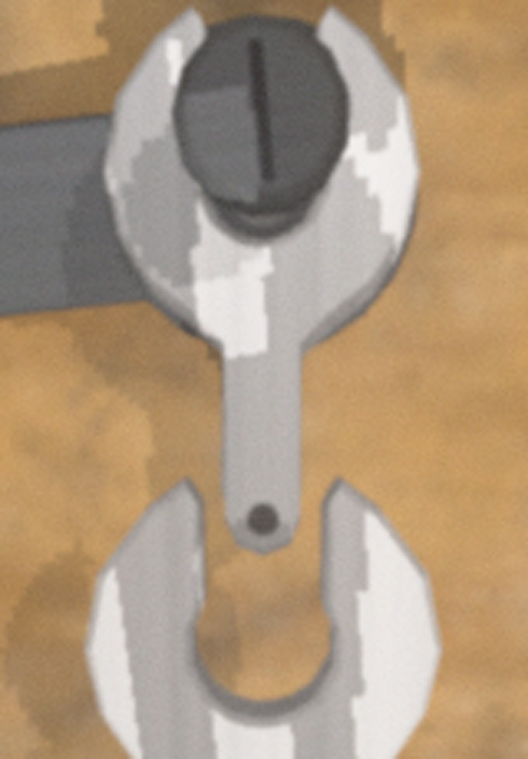

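View pics/s36.png

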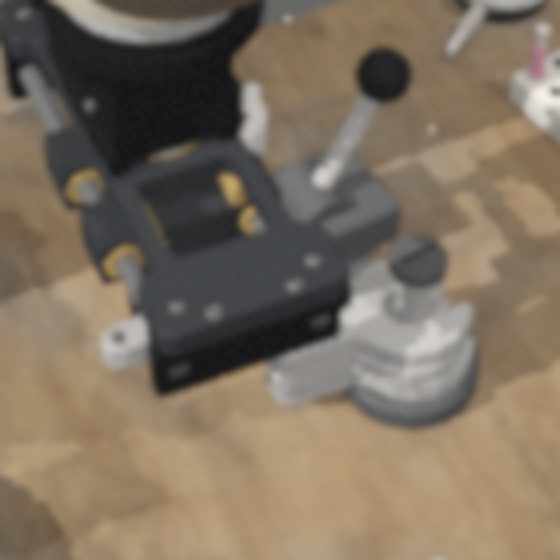

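{"method": "play_rows", "body": {"increments": [{"dx": 0, "dy": 0, "dz": 10, "rx": 0, "ry": 0, "rz": 0}, {"dx": 0, "dy": 0, "dz": 20, "rx": 0, "ry": 0, "rz": 0}, {"dx": 0, "dy": 0, "dz": 27, "rx": 0, "ry": 0, "rz": 0}, {"dx": 0, "dy": 0, "dz": 27, "rx": 0, "ry": 0, "rz": 0}, {"dx": 0, "dy": 0, "dz": 27, "rx": 0, "ry": 0, "rz": 0}], "fingers": 0.05}}

```text
t: 34.8
eef_pos: [484.6, -3.2, 247.6]
tcp_rot: [-3.14, 0.003, -0.099]
ft_force: [0.6, 0.3, -0.9]
opening: 0.148
```

```bash
python3 -c "
from h import *
w=cam('wrist');crop(w,200,0,360,230,3.3,'w37c');go(595.6-39*.995,-16.2+39*.1,58.3,-0.1);print(tip())
s=cam('side');crop(s,230,200,370,340,4,'s37')"
```

```text
t 34.9 d [72.6  1.9 -0.5] r [-0.01  0.02  0.01] F [-1.2 -0.  -1.6] op 0.143 q [-0.14  0.54  2.05  0.    0.56  1.52]
(array([484.29366163,  -2.96433149,  57.93191151]), np.float64(-0.09864813771458492))
```

View pics/w37c.png

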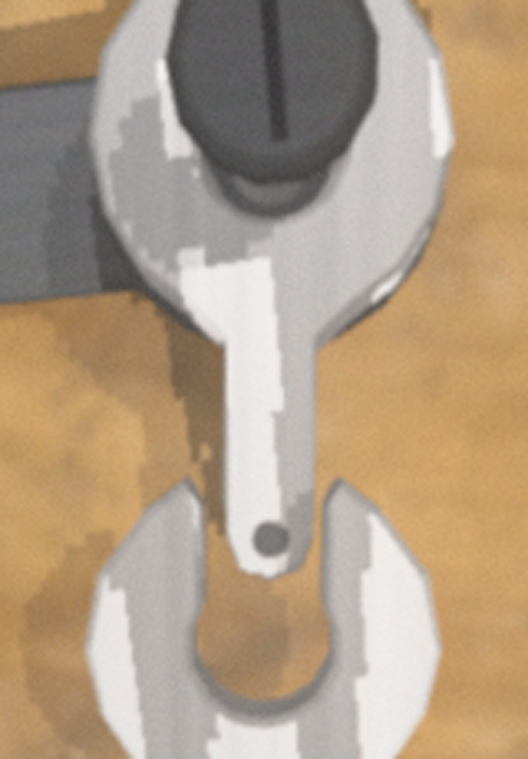

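View pics/s37.png

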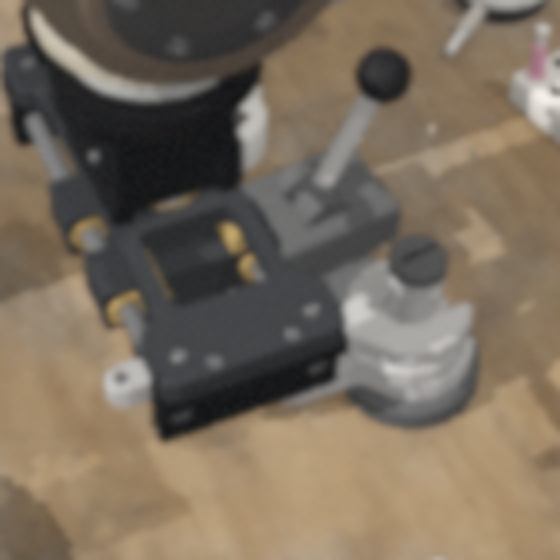

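{"method": "play_rows", "body": {"increments": [{"dx": 7, "dy": 1.5, "dz": -0.5, "rx": 0, "ry": 0, "rz": 0}, {"dx": 14, "dy": 1.5, "dz": -0.5, "rx": 0, "ry": 0, "rz": 0}, {"dx": 20, "dy": 1.5, "dz": -0.5, "rx": 0, "ry": 0, "rz": 0}, {"dx": 20, "dy": 1.5, "dz": -0.5, "rx": 0, "ry": 0, "rz": 0}], "fingers": 0.05}}

```text
t: 35.23
eef_pos: [505.9, -7.1, 248.8]
tcp_rot: [-3.14, -0.0, -0.099]
ft_force: [0.3, -0.4, -1.7]
opening: 0.142
```

```bash
python3 -c "
from h import *
w=cam('wrist');crop(w,200,20,360,250,3.3,'w38c');go(595.6-39*.995,-16.2+39*.1,58.3,-0.1);print(tip())"
```

```text
t 35.3 d [52.   0.2  0.3] r [-0.01  0.01  0.01] F [-0.5 -1.  -0.3] op 0.144 q [-0.14  0.55  2.    0.    0.59  1.52]
(array([504.93552259,  -6.72985953,  58.61592391]), np.float64(-0.09899735136332777))
```

View pics/w38c.png

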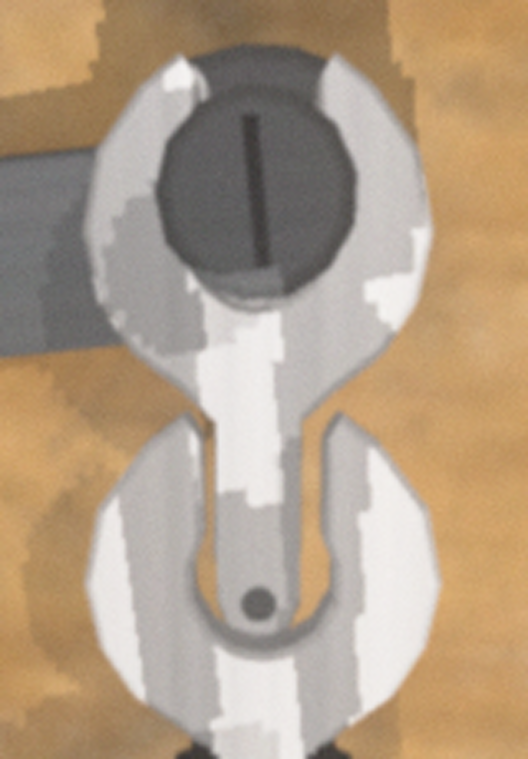

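{"method": "play_rows", "body": {"increments": [{"dx": 7, "dy": -0.5, "dz": 0, "rx": 0, "ry": 0, "rz": 0}, {"dx": 14, "dy": -0.5, "dz": 0, "rx": 0, "ry": 0, "rz": 0}, {"dx": 21, "dy": -0.5, "dz": 0, "rx": 0, "ry": 0, "rz": 0}, {"dx": 28, "dy": -0.5, "dz": 0, "rx": 0, "ry": 0, "rz": 0}, {"dx": 32, "dy": -0.5, "dz": 0, "rx": 0, "ry": 0, "rz": 0}], "fingers": 0.05}}

```text
t: 35.7
eef_pos: [538.1, -9.8, 248.6]
tcp_rot: [-3.14, 0.001, -0.099]
ft_force: [0.1, 0.1, -1.1]
opening: 0.139
```

```bash
python3 -c "
from h import *
w=cam('wrist');crop(w,200,60,360,290,3.3,'w39c');go(595.6-39*.995,-16.2+39*.1,58.3,-0.1);print(tip())"
```

```text
t 35.8 d [18.6  0.6  0.3] r [-0.01  0.    0.01] F [ 0.1 -0.6 -1.3] op 0.143 q [-0.14  0.58  1.92  0.    0.64  1.53]
(array([538.30286409,  -9.60570278,  58.5546521 ]), np.float64(-0.0991084694548805))
```

View pics/w39c.png

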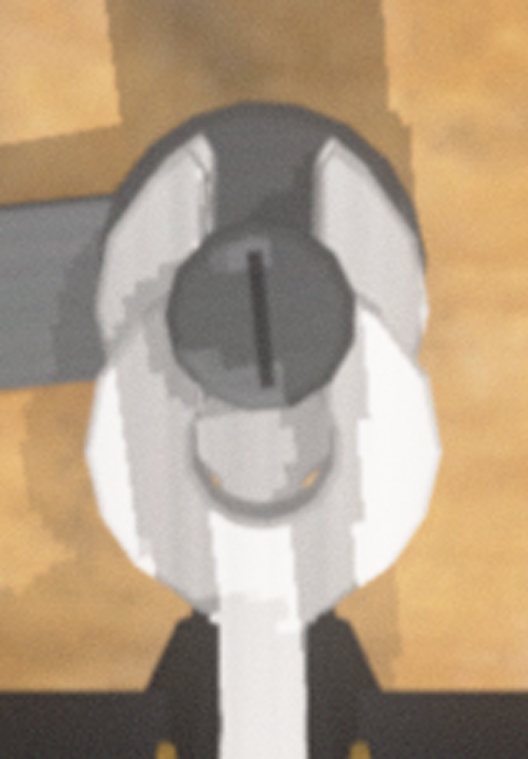

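{"method": "play_rows", "body": {"increments": [{"dx": 6, "dy": 0, "dz": 0, "rx": 0, "ry": 0, "rz": 0}, {"dx": 12, "dy": 0, "dz": 0, "rx": 0, "ry": 0, "rz": 0}, {"dx": 18, "dy": 0, "dz": 0, "rx": 0, "ry": 0, "rz": 0}, {"dx": 18.5, "dy": 0, "dz": 0, "rx": 0, "ry": 0, "rz": 0}, {"dx": 18.5, "dy": 0, "dz": 2, "rx": 0, "ry": 0, "rz": 0}, {"dx": 18.5, "dy": 0, "dz": 4, "rx": 0, "ry": 0, "rz": 0}, {"dx": 18.5, "dy": 0, "dz": 5, "rx": 0, "ry": 0, "rz": 0}, {"dx": 18.5, "dy": 0, "dz": 5, "rx": 0, "ry": 0, "rz": 0}], "fingers": 0.05}}

```text
t: 36.42
eef_pos: [556.5, -11.6, 243.2]
tcp_rot: [-3.14, 0.001, -0.099]
ft_force: [0.0, -0.4, -0.6]
opening: 0.146
```

```bash
python3 -c "
from h import *
w=cam('wrist');crop(w,200,60,360,290,3.3,'w40c');go(595.6-39*.995,-16.2+39*.1,53.1,-0.1);print(tip())"
```

```text
t 36.5 d [0.3 0.6 0.3] r [-0.01  0.01  0.01] F [-0.9  0.  -1.1] op 0.146 q [-0.14  0.61  1.88  0.    0.66  1.53]
(array([556.46669329, -11.37553913,  53.38266684]), np.float64(-0.09905941275420749))
```

View pics/w40c.png

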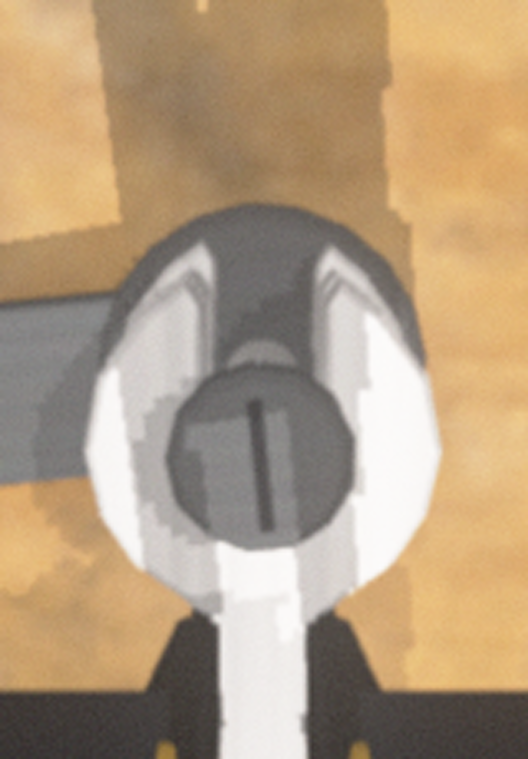

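{"method": "play_rows", "body": {"increments": [{"dx": 0, "dy": 0, "dz": 0.3, "rx": 0, "ry": 0, "rz": 0}, {"dx": 0, "dy": 0, "dz": 0.3, "rx": 0, "ry": 0, "rz": 0}, {"dx": 0, "dy": 0, "dz": 0.3, "rx": 0, "ry": 0, "rz": 0}, {"dx": 0, "dy": 0, "dz": -15, "rx": 0, "ry": 0, "rz": 0}, {"dx": 0, "dy": 0, "dz": -35, "rx": 0, "ry": 0, "rz": 0}, {"dx": -20, "dy": 0, "dz": -60, "rx": 0, "ry": 0, "rz": 0}, {"dx": -50, "dy": -20, "dz": -85, "rx": 0, "ry": 0, "rz": 0}, {"dx": -80, "dy": -45, "dz": -100, "rx": 0, "ry": 0, "rz": 0}], "fingers": 0.3}}

```text
t: 37.13
eef_pos: [482.4, 38.9, 344.3]
tcp_rot: [-3.14, -0.002, -0.101]
ft_force: [1.2, 1.8, 0.2]
opening: 0.303
```

```bash
python3 -c "
from h import *
w=cam('wrist','w41');print(tip());go(672,69,170,0)
s=cam('side');crop(s,230,180,370,340,4,'s41')"
```

```text
(array([477.94171796,  43.13121303, 156.05123119]), np.float64(-0.09943510521353116))
t 37.2 d [190.5 -45.4 -13.9] r [-0.02 -0.   -0.95] F [-1.3  2.6  2.9] op 0.298 q [-0.05  0.37  1.97  0.    0.8   1.62]
```

View pics/w41.png

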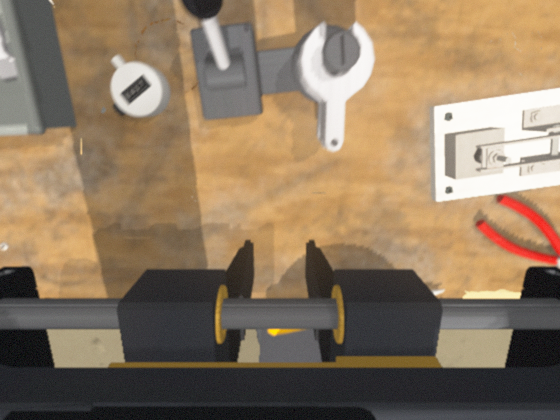

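View pics/s41.png

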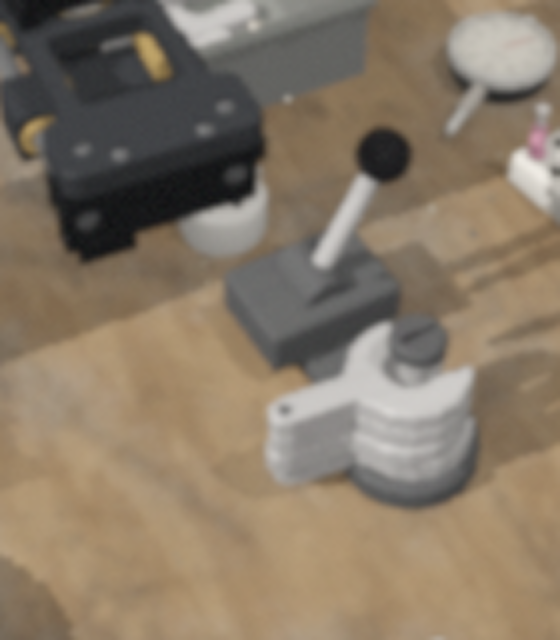

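{"method": "play_rows", "body": {"increments": [{"dx": 25, "dy": -10, "dz": -10, "rx": 0, "ry": 0, "rz": -0.3}, {"dx": 60, "dy": -25, "dz": -15, "rx": 0, "ry": 0, "rz": -0.6}, {"dx": 95, "dy": -40, "dz": -15, "rx": 0, "ry": 0, "rz": -0.95}, {"dx": 130, "dy": -46, "dz": -15, "rx": 0, "ry": 0, "rz": -0.95}, {"dx": 165, "dy": -46, "dz": -15, "rx": 0, "ry": 0, "rz": -0.95}, {"dx": 190, "dy": -46, "dz": -15, "rx": 0, "ry": 0, "rz": -0.95}, {"dx": 190, "dy": -46, "dz": -15, "rx": 0, "ry": 0, "rz": -0.95}], "fingers": 0}}

```text
t: 37.82
eef_pos: [677.1, 68.1, 359.1]
tcp_rot: [-3.14, -0.003, 0.002]
ft_force: [-0.4, -0.2, -0.3]
opening: 0.002
```

```bash
python3 -c "
from h import *
print(tip());go(674,70,88,0)
w=cam('wrist','w42');s=cam('side','s42')"
```

```text
(array([677.6708549 ,  68.35306469, 169.1464325 ]), np.float64(0.001748391777792957))
t 37.8 d [-3.4 -1.8 81.1] r [-0.01 -0.03  0.02] F [-0.4 -0.2 -0.3] op 0.002 q [0.   0.61 1.46 0.   1.07 1.57]
```

View pics/s42.png

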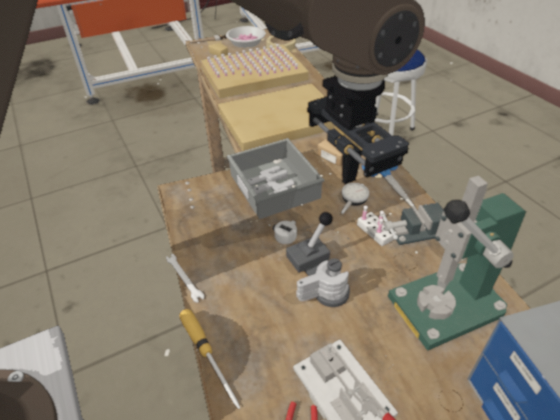

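View pics/w42.png

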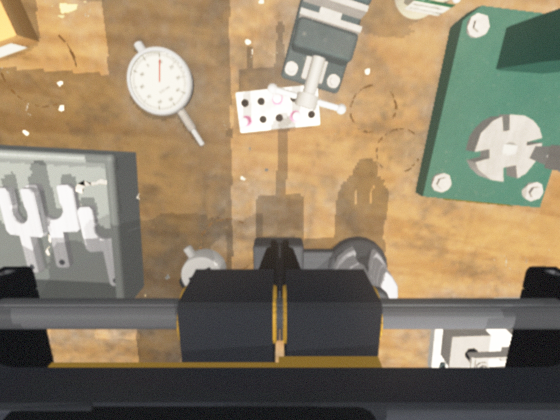

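{"method": "play_rows", "body": {"increments": [{"dx": 0, "dy": -1, "dz": 30, "rx": 0, "ry": 0, "rz": 0}, {"dx": 0, "dy": -2, "dz": 60, "rx": 0, "ry": 0, "rz": 0}, {"dx": 0, "dy": -2, "dz": 80, "rx": 0, "ry": 0, "rz": 0}, {"dx": 0, "dy": -2, "dz": 82, "rx": 0, "ry": 0, "rz": 0}, {"dx": 0, "dy": -2, "dz": 82, "rx": 0, "ry": 0, "rz": 0}], "fingers": 0}}

```text
t: 38.33
eef_pos: [673.4, 70.6, 276.7]
tcp_rot: [-3.14, 0.002, 0.002]
ft_force: [0.6, 0.0, 1.6]
opening: 0.008
```

{"method": "play_rows", "body": {"increments": [{"dx": -15, "dy": 0, "dz": 0, "rx": 0, "ry": 0, "rz": 0}, {"dx": -27, "dy": 0, "dz": 0, "rx": 0, "ry": 0, "rz": 0}, {"dx": -39, "dy": 0, "dz": 0, "rx": 0, "ry": 0, "rz": 0}, {"dx": -51, "dy": 0, "dz": 0, "rx": 0, "ry": 0, "rz": 0}, {"dx": -63, "dy": 0, "dz": 0, "rx": 0, "ry": 0, "rz": 0}, {"dx": -75, "dy": 0, "dz": 0, "rx": 0, "ry": 0, "rz": 0}, {"dx": -80, "dy": 0, "dz": 0, "rx": 0, "ry": 0, "rz": 0}, {"dx": -80, "dy": 0, "dz": 0, "rx": 0, "ry": 0, "rz": 0}], "fingers": 0}}

```text
t: 39.0
eef_pos: [592.8, 70.5, 278.7]
tcp_rot: [-3.14, 0.0, 0.002]
ft_force: [0.1, -0.5, -0.2]
opening: 0.005
```

{"method": "play_rows", "body": {"increments": [{"dx": -3, "dy": 0, "dz": 0, "rx": 0, "ry": 0, "rz": 0}, {"dx": -6, "dy": 0, "dz": 0, "rx": 0, "ry": 0, "rz": 0}, {"dx": -8, "dy": 0, "dz": 0, "rx": 0, "ry": 0, "rz": 0}, {"dx": -8, "dy": 0, "dz": 0, "rx": 0, "ry": 0, "rz": 0}], "fingers": 0}}

```text
t: 39.33
eef_pos: [585.1, 70.5, 279.0]
tcp_rot: [-3.14, -0.002, 0.002]
ft_force: [2.4, 0.7, 1.1]
opening: 0.007
```

{"method": "play_rows", "body": {"increments": [{"dx": -2, "dy": 0, "dz": 0, "rx": 0, "ry": 0, "rz": 0}, {"dx": -4, "dy": 0, "dz": 0, "rx": 0, "ry": 0, "rz": 0}, {"dx": -4, "dy": 0, "dz": 0, "rx": 0, "ry": 0, "rz": 0}], "fingers": 0}}

```text
t: 39.58
eef_pos: [583.0, 70.4, 279.4]
tcp_rot: [-3.14, -0.01, 0.002]
ft_force: [17.5, 0.2, -9.0]
opening: 0.009
```

{"method": "play_rows", "body": {"increments": [{"dx": 8, "dy": 0, "dz": 0, "rx": 0, "ry": 0, "rz": 0}, {"dx": 22, "dy": 0, "dz": 0, "rx": 0, "ry": 0, "rz": 0}, {"dx": 26, "dy": 0, "dz": -30, "rx": 0, "ry": 0, "rz": 0}, {"dx": 26, "dy": 0, "dz": -65, "rx": 0, "ry": 0, "rz": 0}, {"dx": 10, "dy": 0, "dz": -95, "rx": 0, "ry": 0, "rz": 0}, {"dx": -30, "dy": 0, "dz": -110, "rx": 0, "ry": 0, "rz": 0}, {"dx": -70, "dy": 0, "dz": -120, "rx": 0, "ry": 0, "rz": 0}, {"dx": -105, "dy": 0, "dz": -120, "rx": 0, "ry": 0, "rz": 0}], "fingers": 0}}

```text
t: 40.25
eef_pos: [475.0, 70.0, 399.8]
tcp_rot: [-3.14, -0.011, 0.002]
ft_force: [0.7, 0.4, -0.0]
opening: 0.004
```

{"method": "play_rows", "body": {"increments": [{"dx": -20, "dy": 0, "dz": -10, "rx": 0, "ry": 0, "rz": 0}, {"dx": -45, "dy": 0, "dz": -20, "rx": 0, "ry": 0, "rz": 0}, {"dx": -45, "dy": 0, "dz": -20, "rx": 0, "ry": 0, "rz": 0}, {"dx": -45, "dy": 0, "dz": -20, "rx": 0, "ry": 0, "rz": 0}], "fingers": 0}}

```text
t: 40.58
eef_pos: [429.3, 69.9, 420.0]
tcp_rot: [-3.14, -0.012, 0.002]
ft_force: [1.6, 0.1, -0.2]
opening: 0.005
```

```bash
python3 -c "
from h import *
print(tip())
w=cam('wrist','w43');s=cam('side');crop(s,210,140,370,330,3.1,'s43')
t=cam('top');crop(t,140,130,400,300,3,'t43')"
```

```text
(array([431.61651692,  70.27765873, 230.0465599 ]), np.float64(0.0020548998765890225))
```

View pics/w43.png

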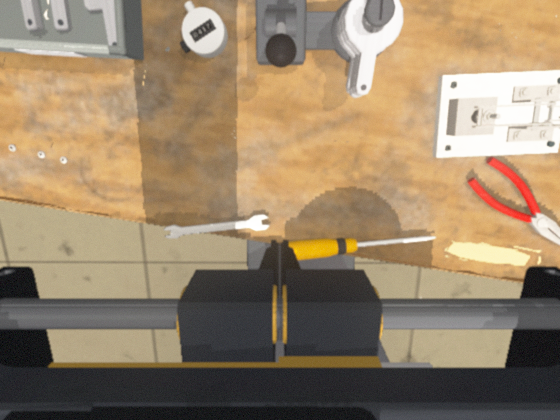

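View pics/s43.png

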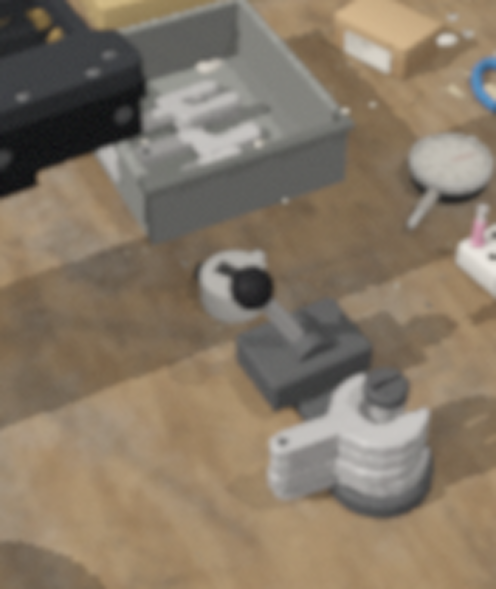

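View pics/t43.png

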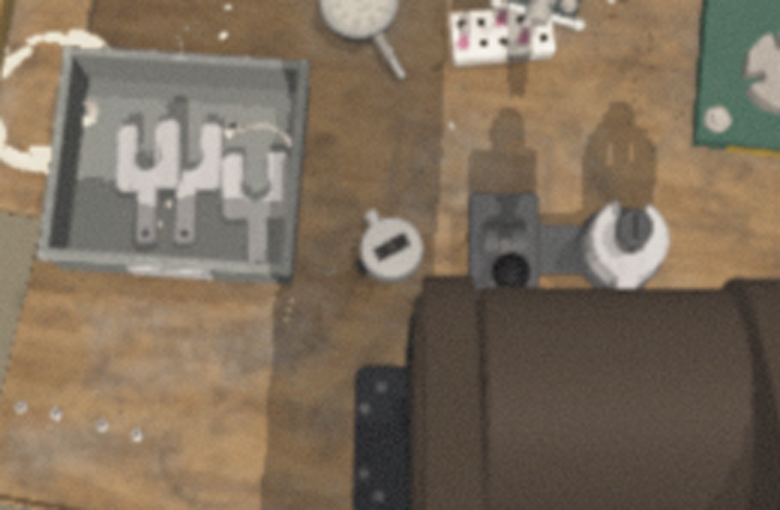

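```bash
python3 -c "
from h import *
print(env.job_done(), env.state()['t'])"
```

```text
the job is handed in; nothing more can be done
the job is handed in; nothing more can be done
```

The changeover is done and handed in at about 41 s of the 208 s allowed.

**What I did, in order:**
1. I pushed the lever to its released stop; it stopped there at about 14 N.
2. I slid the top worn spacer off the post, then the one below it, and put both in the bin.
3. I slid two of the three round spacers from the bench onto the post, on top of the kept one.
4. I put the square spacer from the bench in the bin.
5. I slid the third round spacer onto the stack.
6. I pushed the lever back to its locked stop, which read about 17.5 N, and drew the arm clear.

**Last checks:**
- **Stack:** four round spacers lie flat on the post.
- **Bin:** three square spacers are inside.
- **Lever:** in the side and top views the ball is within about 1 pixel of its starting locked position.
- **Tally counter:** I did not touch it, and it looks the same in the pictures.
- **Bench:** no spacers are left on it.

No check failed. The first two move calls were refused as invalid input, because they left out the zero rotation fields. I also re-gripped the first round spacer, because the first grip had caught only about half its thickness. I saw no grip slackening, and no bench spacer moved enough to need re-finding.

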